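# Put the heel blocks away from the finishing turntable

## Robot

A 6-joint arm with a two-finger parallel gripper is mounted at the origin on the work surface. World frame = base frame: x ahead of the robot, y to its left, z up, the work surface at z = 0. Lengths are in mm, angles in rad, forces in N, time in s.
With the tool pointing down it reaches from about 350 to 950 mm from the base axis. Payload 17.4 kg.
Tool frame: the origin (TCP) lies between the finger pads; the fingertips stand 8 mm ahead of it and the grasp point (between the pads) lies 11 mm behind it; x points along the fingers, z is the direction in which the jaws open and shut, and the axes are right-handed (so a half turn about x gives the same grasp; the last joint's range is limited). The gripper opens to 93 mm and grips with 3 to 60 N. Pads are 15 mm wide; open, the fingers measure 128 mm over their backs; the gripper's body (75 mm by 188 mm) begins 65 mm behind the grasp point.
Start: joints at [-0.038, 0.116, 1.442, -0, 1.584, -0.038], TCP at [675.006, -0.009, 226.646] pointing down, gripper open.
Joint ranges: [-2.83, 2.83], [-0.83, 2.19], [0.07, 2.5], [-1.14, 4.28], [0.01, 3], [-2.97, 2.97]. Speed limits (rad/s): [1.89, 1.89, 2.22, 3.14, 3.14, 3.14].

## Interface

Orientations are given as a rotation vector (axis times angle).
In Python, from station import arm gives the robot as it stands.
- The arm moves only by the tool step_arm, never from a script. Its argument "series" is a list that holds one entry, the list of rows, each a list of 6 numbers: the shift along the world's x, y, z in m, then the turn, a rotation vector about the world's x, y, z in rad. A call has 1 to 5 rows; each row is the pose to reach, as a shift and turn from the pose commanded when the call began; what a row does not reach only later rows make up. A row lasts 1/10 s, in which the tool goes at most 50 mm and 8.59 degrees, less where a joint would pass 70% of its speed; a pose out of reach is approached as far as the arm can. A call with a gripper value outside its range is refused whole. "grip" is the gripper's target within -1 to 1 (shut at 1, half-way at 0, fully open at -1), set as the call begins (left out, the last holds). The fingers move at their own pace and stop on an object; "newtons" is the grip in N (left out, the last holds). Time passes only in rows, so rows that repeat a pose let the fingers close. It gives the time, the measured TCP pose, the force and the opening at its end, in the units of the state.
- arm.get_obs(): the state, without advancing time (a new reading comes with each control period).
- arm.read_camera(name): name is "scene" or "side" or "wrist"; returns a dict with "image" (384x512x3 uint8, red, green, blue), "depth" (384x512 float32, mm along the optical axis (not along the pixel's ray), 0 where there is no reading), "vertical_fov" (degrees; the focal length in pixels is half the picture's height over the tangent of half this angle, whatever the lens; pixels are square), "cx", "cy" (the principal point, pixels), "dist_coeffs" ([k1, k2, p1, p2, k3] as OpenCV has them; the pictures are not rectified), "eye" and "attitude" of the camera in the world; the wrist camera has in their place "tool_from_camera" (4x4, takes a point from camera to tool coordinates, whose origin is the TCP and whose axes are the tool frame's). Camera axes: x right, y down, z forward; pixel columns grow to the right and rows downward; lengths in mm; the calibration is good to about 2 mm. A picture is of the moment at which its call begins: read the wrist's pose just before it.
- arm.hand_in(): hands the job in, once; it reports no verdict.
The state is a dict: "t": time; "joint_pos": joint angles; "qvel": joint speeds; "joint_efforts": joint torques, N m; "position": TCP position; "ee_rot": TCP orientation; "contact_force": force on the tool from outside, world axes, zero at the start; "wrist_torque": the same for the moment, N m; "width": opening from 0.0 (shut) to 1.0 (fully open).
Only numpy, scipy, OpenCV 4.12 (cv2) and the standard library are available. Lean on these libraries where they do the work, as an engineer would, in place of code of your own. Each camera call takes 0.05 s, during which the arm holds its last target.

## Task

Put the heel blocks away: pull the cabinet's drawer out to its stop, lift every heel block off the free-spinning turntable and stand it upright on the drawer floor, the high ones in the left compartment and the low ones in the right (as you face the drawer), none on top of another. Then push the drawer fully shut with all of them in it. Leave the wax tin standing on the turntable and do not disturb the other things on the bench.

Things in the scene. Friction and masses are not known exactly. Their poses are not given: they have to be found in the camera images.
- high1: wooden shoe-heel block number 1 of its kind, one of the high ones: 46 mm high, D-shaped from above, 50 mm long (own x, from the flat face at -25 mm to the rounded back at +25 mm) and 46 mm wide between its two straight sides (own y, +-23 mm; the straight sides run from x = -25 to +2 mm). Bare wood below, a 6 mm black rubber layer on top. Weighs 30 to 85 g. Origin at the centre of its underside, own z up as it stands. May be absent.
- high2: wooden shoe-heel block number 2 of its kind, one of the high ones: 46 mm high, D-shaped from above, 50 mm long (own x, from the flat face at -25 mm to the rounded back at +25 mm) and 46 mm wide between its two straight sides (own y, +-23 mm; the straight sides run from x = -25 to +2 mm). Bare wood below, a 6 mm black rubber layer on top. Weighs 30 to 85 g. Origin at the centre of its underside, own z up as it stands. May be absent.
- low1: wooden shoe-heel block number 1 of its kind, one of the low ones: 26 mm high, D-shaped from above, 50 mm long (own x, from the flat face at -25 mm to the rounded back at +25 mm) and 46 mm wide between its two straight sides (own y, +-23 mm; the straight sides run from x = -25 to +2 mm). Bare wood below, a 6 mm black rubber layer on top. Weighs 30 to 85 g. Origin at the centre of its underside, own z up as it stands. May be absent.
- low2: wooden shoe-heel block number 2 of its kind, one of the low ones: 26 mm high, D-shaped from above, 50 mm long (own x, from the flat face at -25 mm to the rounded back at +25 mm) and 46 mm wide between its two straight sides (own y, +-23 mm; the straight sides run from x = -25 to +2 mm). Bare wood below, a 6 mm black rubber layer on top. Weighs 30 to 85 g. Origin at the centre of its underside, own z up as it stands. May be absent.
- low3: wooden shoe-heel block number 3 of its kind, one of the low ones: 26 mm high, D-shaped from above, 50 mm long (own x, from the flat face at -25 mm to the rounded back at +25 mm) and 46 mm wide between its two straight sides (own y, +-23 mm; the straight sides run from x = -25 to +2 mm). Bare wood below, a 6 mm black rubber layer on top. Weighs 30 to 85 g. Origin at the centre of its underside, own z up as it stands. May be absent.
- tin: short round metal tin of wax, 52 mm across and 34 mm high, standing in the middle of the turntable; origin at the centre of its underside, z up
- turntable_top (a point): centre of the top face of the turntable, 42 mm above the bench: a round plywood disc 340 mm across, 18 mm thick, on a smaller fixed foot. It spins freely about the vertical at the lightest touch and has no rim. The heel blocks stand on it about 90 mm from its centre. This point does not turn with the disc
- cabinet: low wooden cabinet fixed to the bench, 270 mm wide (own y), 235 mm deep and 88 mm high, with one drawer. Its origin lies on the bench, 110 mm in front of the middle of the case's front face; own x points from there into the cabinet (away from the robot), own y to the left as one faces the drawer. The cabinet may stand left or right of the robot, a little askew
- drawer (a joint): how far the drawer is pulled out, in m: 0 is fully shut, 0.19 is the stop; may start slightly ajar. It slides along the cabinet's own -x, runs stiffly (about 1.5 N) and stays where it is left. Its front panel is 12 mm thick, 266 mm wide, its top edge 76 mm above the bench; panel and floor move together
- handle (a point): middle of the drawer's handle: a level round steel bar 10 mm thick and 100 mm long along the cabinet's y, 52 mm above the bench, 42 mm in front of the drawer's front panel (measured from the bar's axis), held by two 8 mm stems 43 mm either side of its middle. Moves with the drawer; axes as the cabinet's
- bin_left (a point): middle of the floor of the drawer's left compartment (left as one faces the drawer; the cabinet's +y side), 16 mm above the bench. The compartment is 200 mm long (along x, +-100 mm from this point) and 115 mm wide inside (y), its walls rise 40 mm above the floor (the front panel 60 mm). Moves with the drawer; axes as the cabinet's. With the drawer at its stop, all but the last 10 mm of it lies in front of the case
- bin_right (a point): the same for the right compartment (the cabinet's -y side)
- wax: block of yellow wax, 70 x 50 x 30 mm; a bystander, origin on its underside
- awl: wood-handled awl, 170 mm long, lying down; a bystander, origin on its underside
- tacks: cardboard carton of tacks, 110 x 75 x 50 mm; a bystander, origin on its underside
- hammer: hammer, 280 mm long, lying down; a bystander, origin on its underside
- clog: finished clog with blue upper and wooden sole, about 230 mm long; a bystander, origin on its underside
- shoe_last: dark wooden shoe last, about 220 mm long; a bystander, origin on its underside
- pliers: steel pliers, about 160 mm long, lying down; a bystander, origin on its underside
There are look-alikes about, which are no part of the job. Leave any purple or white look-alike of the low1 alone.

How it is judged:
By the outcome, as a careful person would: the job done as asked, in the order asked, and still so for the second after the job is handed in, with the robot touching nothing.
Of high1, high2, low1, low2, low3 only 4 to 5 are there at a start; the rules pass over those that are not, and their reading is None.
At some moment in a run one of high1, high2, low1, low2, low3 may be knocked a few centimetres aside while the robot is not near it.
It also fails if it takes over 210 s, if anything falls off the work surface, if the arm or the gripper's body presses on something with over 40 N, if the wrist force passes 120 N, or if a joint passes its speed limit or range.

## Working session

There is one attempt and no reset: what is moved stays moved. The work goes in short steps, Python scripts to look and compute and a tool call to move; the robot and the scene stay as the last step left them, time stands still between calls to the robot, and variables do not carry over. Pictures are saved under pics/ and viewed, and the job is handed in when it is done.

Besides the shell and the picture viewer there is one more tool, called by a JSON object that holds its "op" and its "data". step_arm: Moves the arm, as the interface text tells. Its arguments: {"type":"object","properties":{"series":{"type":"array"},"grip":{"type":"number"},"newtons":{"type":"number"}},"required":["series"]}

```bash
ls; mkdir -p pics; cat > h.py <<'E'
import numpy as np, cv2
from scipy.spatial.transform import Rotation as R
from station import arm
def K(c):
    f=192/np.tan(np.radians(c['vertical_fov'])/2)
    return np.array([[f,0,c['cx']],[0,f,c['cy']],[0,0,1.]])
def att(a):
    a=np.array(a,float)
    if a.shape==(3,3): return a
    if a.size==3: return R.from_rotvec(a.ravel()).as_matrix()
    return R.from_quat(a).as_matrix()
def grab(name):
    o=arm.get_obs(); c=arm.read_camera(name)
    if name=='wrist':
        T=np.eye(4);T[:3,:3]=R.from_rotvec(o['ee_rot']).as_matrix() if np.size(o['ee_rot'])==3 else att(o['ee_rot']);T[:3,3]=o['position']
        M=T@np.array(c['tool_from_camera'])
        c['eye']=M[:3,3];c['A']=M[:3,:3]
    else: c['A']=att(c['attitude'])
    c['eye']=np.array(c['eye'],float)
    return c
def rays(c,px):
    px=np.array(px,float).reshape(-1,1,2)
    u=cv2.undistortPoints(px,K(c),np.array(c['dist_coeffs'],float)).reshape(-1,2)
    return np.c_[u,np.ones(len(u))]
def onplane(c,px,z):
    d=rays(c,px)@c['A'].T
    s=(z-c['eye'][2])/d[:,2]
    return c['eye']+d*s[:,None]
def bydepth(c,px):
    px=np.array(px,float).reshape(-1,2)
    dd=np.array([c['depth'][int(round(y)),int(round(x))] for x,y in px])
    return c['eye']+(rays(c,px)*dd[:,None])@c['A'].T
def cloud(c):
    ys,xs=np.mgrid[0:384,0:512]
    P=bydepth(c,np.c_[xs.ravel(),ys.ravel()]).reshape(384,512,3)
    P[c['depth']==0]=np.nan
    return P
def proj(c,X):
    X=(np.array(X,float).reshape(-1,3)-c['eye'])@c['A']
    p,_=cv2.projectPoints(X,np.zeros(3),np.zeros(3),K(c),np.array(c['dist_coeffs'],float))
    return p.reshape(-1,2)
def save(c,n,s=1.5):
    im=cv2.cvtColor(c['image'],cv2.COLOR_RGB2BGR)
    cv2.imwrite('pics/'+n,cv2.resize(im,None,fx=s,fy=s,interpolation=cv2.INTER_CUBIC))
E
python3 - <<'E'
from h import *
o=arm.get_obs();print(o)
for n in('scene','side','wrist'):
    c=grab(n);save(c,n+'0.png')
    print(n,c['eye'],c.get('attitude'),c['vertical_fov'],c['dist_coeffs'],c['cx'],c['cy'])
    np.save(n+'0.npy',c,allow_pickle=True)
E
```

```text
pics
{'t': 0.0, 'joint_pos': array([-3.78006572e-02,  1.16509433e-01,  1.44225808e+00, -1.95075445e-05,
        1.58400560e+00, -3.77993187e-02]), 'qvel': array([-0.00065954,  0.0009678 , -0.00038123, -0.00119053, -0.0010507 ,
       -0.00087465]), 'joint_efforts': array([-2.39607485e-03, -7.21266031e+01, -6.22611737e+01,  7.77577632e-02,
        2.38535833e-02, -2.17692599e-05]), 'position': array([ 6.74806827e+02, -7.81454522e-03,  2.25893831e+02]), 'ee_rot': array([2.09759969e-05, 1.57197667e+00, 1.84863037e-05]), 'contact_force': array([ 1.49240841,  0.25715644, -0.56072659]), 'wrist_torque': array([-0.04360748, -0.00706224, -0.01131866]), 'width': 1.002244164385401}
scene [1059.57090076 -730.30966463 1170.19853413] [-2.35198018 -0.72670391  0.28465382] 50.077158432564296 [-0.05429524  0.          0.          0.          0.        ] 256.5032228977801 190.4734864963045
side [  205.07937136 -1229.29270399  1317.96762075] [-2.33878188  0.28040334 -0.10309046] 47.06421624118612 [-0.02414704  0.          0.          0.          0.        ] 251.2311611004542 193.29036863879853
wrist [674.90567313  80.71569019 384.57923428] None 63.16163252321939 [-0.08117486  0.          0.          0.          0.        ] 254.89839920178886 189.54155368171183
```

View pics/scene0.png

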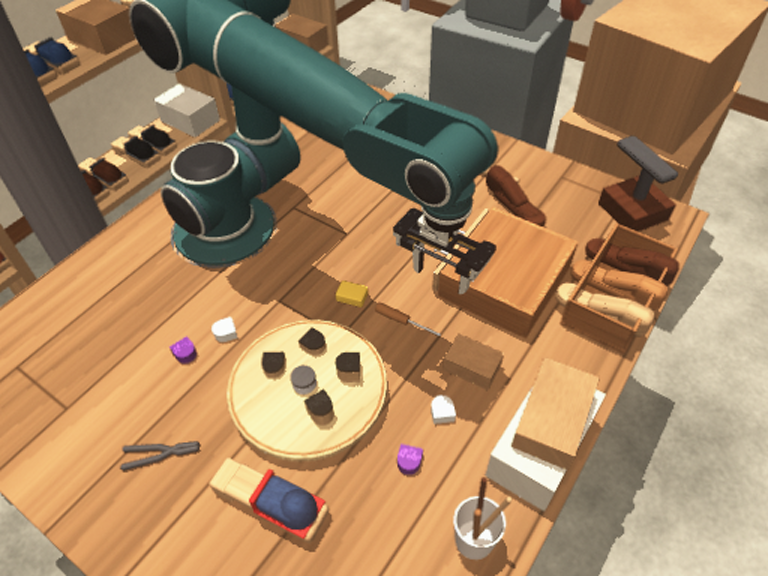

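View pics/side0.png

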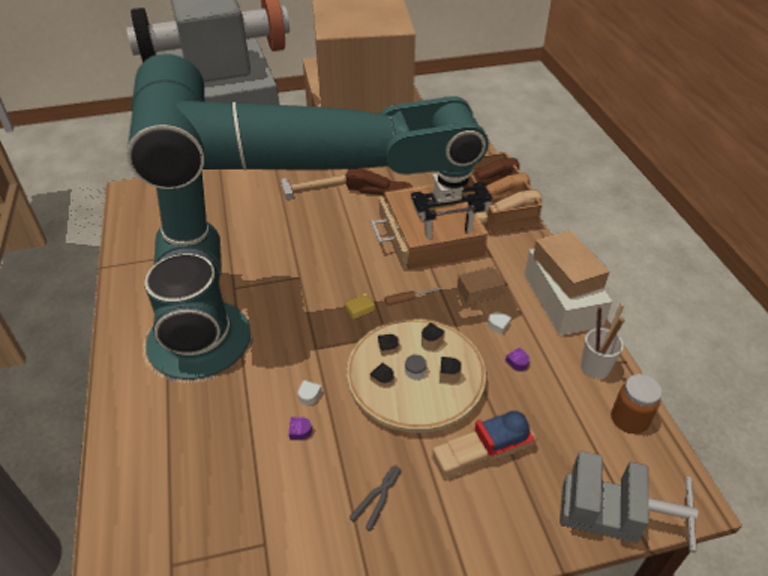

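View pics/wrist0.png

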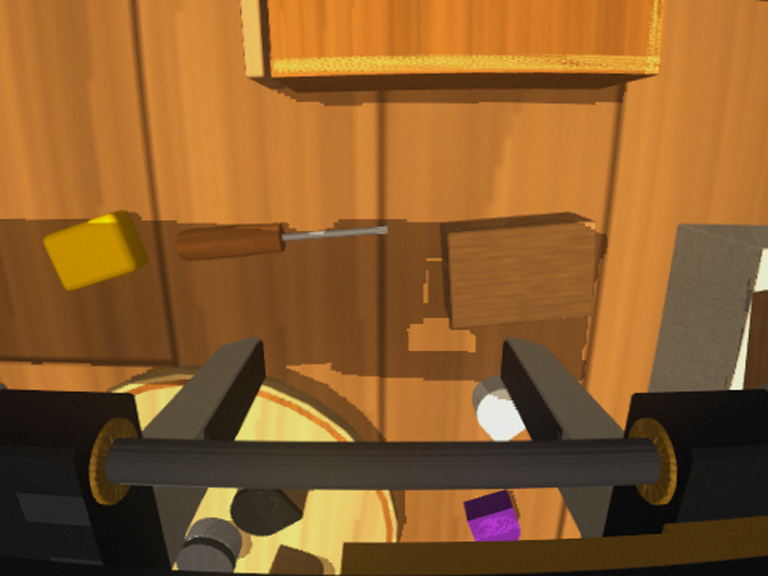

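The scene shows four dark-topped blocks around the tin on the turntable (scene view, about (273,361), (312,339), (348,362), (319,404)). The cabinet stands on the robot's left, with its handle facing the robot (side view about (383,230)). Next I'll measure these.

```bash
cat > blocks.py <<'E'
from h import *
def blocks(c,zmin=58,zmax=100,ctr=None,rad=175,show=False):
    P=cloud(c);g=c['image'].astype(int)
    m=(g.max(2)<75)&(P[...,2]>zmin)&(P[...,2]<zmax)
    if ctr is not None: m&=np.hypot(P[...,0]-ctr[0],P[...,1]-ctr[1])<rad
    n,l,st,_=cv2.connectedComponentsWithStats(m.astype(np.uint8),connectivity=4)
    out=[]
    for i in range(1,n):
        if st[i,4]<25: continue
        Q=P[l==i]; zt=np.nanpercentile(Q[:,2],85)
        t=(l==i)&(P[...,2]>zt-4)
        T=P[t]; 
        (cx,cy),(w,h),a=cv2.minAreaRect(T[:,:2].astype(np.float32))
        out.append((st[i,4],np.round(T.mean(0),1),round(zt,1),np.round([cx,cy,w,h,a],1)))
    return out
E
python3 - <<'E'
from blocks import *
for n in('scene','side'):
    c=np.load(n+'0.npy',allow_pickle=True).item()
    P=cloud(c);g=c['image'].astype(int)
    # disc: z about 42
    m=(abs(P[...,2]-42)<5)&(g[...,0]>170)&(g[...,1]>150)
    nn,l,st,_=cv2.connectedComponentsWithStats(m.astype(np.uint8));i=1+st[1:,4].argmax()
    cs,_=cv2.findContours((l==i).astype(np.uint8),cv2.RETR_EXTERNAL,cv2.CHAIN_APPROX_NONE)
    q=onplane(c,max(cs,key=len).reshape(-1,2),42)[:,:2]
    (x,y),r=cv2.minEnclosingCircle(q.astype(np.float32)); A=np.c_[2*q,np.ones(len(q))];s=np.linalg.lstsq(A,(q**2).sum(1),rcond=None)[0]
    print(n,'disc',x,y,r,'fit',s[:2],np.sqrt(s[2]+s[0]**2+s[1]**2))
    for b in blocks(c,ctr=s[:2]): print(b)
    # cabinet top z 88
    m=(abs(P[...,2]-88)<5)&(P[...,1]>100)
    nn,l,st,_=cv2.connectedComponentsWithStats(m.astype(np.uint8));i=1+st[1:,4].argmax()
    q=P[l==i]; print('cab',np.nanmedian(q[:,2]),cv2.minAreaRect(q[:,:2].astype(np.float32)),len(q), st[i])
    print(cv2.boxPoints(cv2.minAreaRect(q[:,:2].astype(np.float32))))
c=np.load('side0.npy',allow_pickle=True).item()
im=cv2.cvtColor(c['image'],cv2.COLOR_RGB2BGR)[110:190,235:370]
cv2.imwrite('pics/hz.png',cv2.resize(im,None,fx=5.5,fy=5.5,interpolation=cv2.INTER_CUBIC))
E
```

```text
scene disc 521.1508178710938 -271.2958068847656 169.56539916992188 fit [ 521.63745338 -272.11505374] 166.26969290467406
(np.int32(147), array([ 473.8, -187.5,   68.1]), np.float64(69.5), array([ 475.5, -186.4,   46.2,   46.3,    1. ]))
(np.int32(141), array([ 438. , -281.3,   67.6]), np.float64(68.9), array([ 439.1, -281.3,   42.9,   47.9,   33.6]))
(np.int32(171), array([ 582., -201.,   88.]), np.float64(89.5), array([ 580.7, -200.4,   44.4,   45.4,   31.2]))
(np.int32(71), array([ 604.9, -314.6,   88. ]), np.float64(89.4), array([ 602.4, -315.2,   32.8,   27.3,   37.3]))
cab 87.47588942519133 ((724.980224609375, 254.5409393310547), (235.51243591308594, 277.721923828125), 1.8138103485107422) 2900 [ 312  138   73   73 2900]
[[602.8878   389.60516 ]
 [611.6782   112.02238 ]
 [847.07263  119.476715]
 [838.2822   397.0595  ]]
side disc 520.9511108398438 -263.7791748046875 161.32162475585938 fit [ 514.08137777 -271.73017242] 147.91582519060643
(np.int32(117), array([ 578.4, -201.1,   90.4]), np.float64(91.5), array([ 576.8, -201.4,   47.5,   46.4,   35.5]))
(np.int32(118), array([ 468.7, -187.9,   69.7]), np.float64(70.9), array([ 470.1, -187.2,   49. ,   44.2,   87.1]))
(np.int32(129), array([ 587.8, -310.2,   90.7]), np.float64(92.2), array([ 589.6, -310.9,   46.4,   42.8,   72. ]))
(np.int32(132), array([ 432.5, -280. ,   70.5]), np.float64(71.7), array([ 434.7, -281.8,   44.6,   49.1,   42.5]))
cab 88.61459919158165 ((722.9285888671875, 256.5318908691406), (240.92269897460938, 285.7086181640625), 1.7235862016677856) 1041 [ 257  123   68   44 1041]
[[598.225   395.69836]
 [606.8185  110.11902]
 [847.6322  117.36542]
 [839.0387  402.94476]]
```

View pics/hz.png

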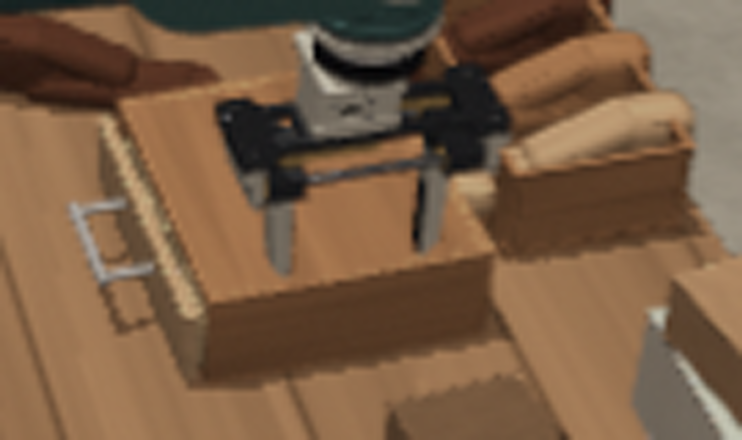

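```bash
python3 - <<'E'
from h import *
c=np.load('side0.npy',allow_pickle=True).item()
print(onplane(c,[(248.6,148.0),(253.4,161.0)],52))
E
```

```text
[[545.13928674 299.15564605  52.        ]
 [544.95906244 205.91019808  52.        ]]
```

{"op": "step_arm", "data": {"series": [[[-0.04,0.03,0.02,0,0,0],[-0.08,0.06,0.04,0,0,0],[-0.1,0.09,0.06,0,0,0],[-0.12,0.12,0.08,0,0,0],[-0.12,0.12,0.08,0,0,0]]]}}

```text
t: 0.65
position: [553.6, 122.8, 310.4]
ee_rot: [-0.001, 1.566, 0.004]
contact_force: [-0.2, 0.3, 0.5]
width: 1.0
```

```bash
python3 - <<'E'
from h import *
c=grab('wrist');save(c,'w1.png');np.save('w1.npy',c,allow_pickle=True);print(arm.get_obs()['position'])
E
```

```text
[554.43267256 121.36063753 308.35256971]
```

View pics/w1.png

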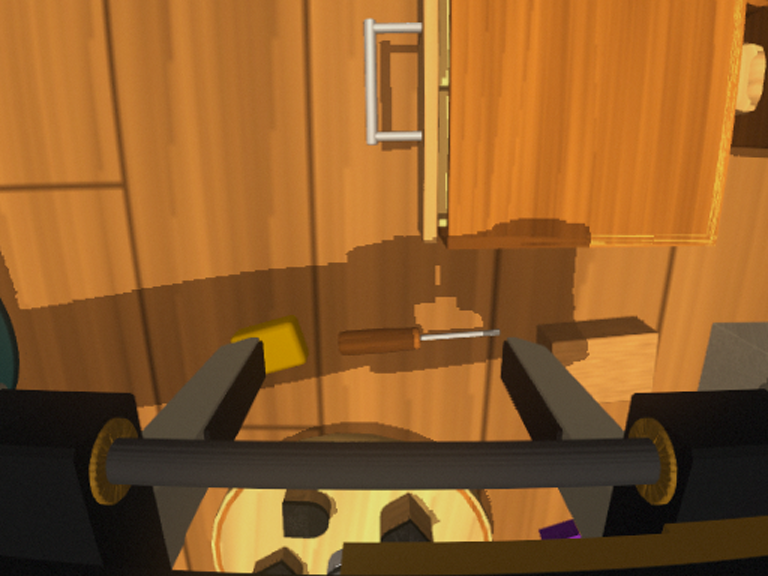

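The handle bar runs from (369,20) to (371,142), the panel's front edge is at x about 424, and the case front at about 448, so the drawer is slightly ajar.

```bash
python3 - <<'E'
from h import *
c=np.load('w1.npy',allow_pickle=True).item()
f=lambda p,z:np.round(onplane(c,np.array(p)/1.5,z),1)
print('bar',f([(369,20),(371,142)],52))
print('panel top front',f([(424,20),(425,238)],76), 'back',f([(438,238)],76))
print('case front',f([(449,20),(447,243)],88))
P=cloud(c);print(bydepth(c,np.array([(370,80),(431,100),(520,100)])/1.5))
E
```

```text
bar [[543.6 303.3  52. ]
 [544.9 206.1  52. ]]
panel top front [[586.3 297.8  76. ]
 [591.1 127.1  76. ]] back [[602.2 127.2  76. ]]
case front [[604.  295.2  88. ]
 [608.3 125.3  88. ]]
[[544.35264053 255.9790844   56.27968313]
 [592.97446117 238.52317594  77.24111264]
 [661.4794581  238.75723546  86.63218714]]
```

{"op": "step_arm", "data": {"series": [[[-0.003,0.045,0,0,0,0.026],[-0.006,0.09,-0.03,0,0,0.026],[-0.01,0.134,-0.06,0,0,0.026],[-0.01,0.134,-0.11,0,0,0.026],[-0.01,0.134,-0.16,0,0,0.026]]], "grip": 0.35, "newtons": 30}}

```text
t: 1.2
position: [545.0, 254.6, 148.5]
ee_rot: [-0.022, 1.571, 0.021]
contact_force: [0.4, -0.2, -0.7]
width: 0.619
```

{"op": "step_arm", "data": {"series": [[[0,0,0,0,0,0],[0,0,-0.03,0,0,0],[0,0,-0.06,0,0,0],[0,0,-0.09,0,0,0],[0,0,-0.106,0,0,0]]]}}

```text
t: 1.7
position: [545.5, 253.2, 44.8]
ee_rot: [-0.02, 1.572, 0.019]
contact_force: [-0.1, 0.2, -0.3]
width: 0.326
```

{"op": "step_arm", "data": {"series": [[[0,0,0,0,0,0],[0,0,0,0,0,0],[0,0,0,0,0,0]]], "grip": 1}}

```text
t: 2.0
position: [546.0, 254.2, 47.4]
ee_rot: [-0.02, 1.569, 0.021]
contact_force: [-1.6, 0.1, 1.2]
width: 0.118
```

{"op": "step_arm", "data": {"series": [[[-0.02,-0.0005,0,0,0,0],[-0.05,-0.0013,0,0,0,0],[-0.08,-0.002,0,0,0,0],[-0.11,-0.003,0,0,0,0],[-0.14,-0.0036,0,0,0,0]]]}}

```text
t: 2.5
position: [405.1, 251.1, 47.2]
ee_rot: [-0.018, 1.567, 0.022]
contact_force: [2.4, 5.1, 6.8]
width: 0.095
```

{"op": "step_arm", "data": {"series": [[[-0.02,-0.0005,0,0,0,0],[-0.03,-0.0008,0,0,0,0],[-0.037,-0.001,0,0,0,0],[-0.041,-0.001,0,0,0,0],[-0.043,-0.001,0,0,0,0]]]}}

```text
t: 3.0
position: [363.2, 250.2, 47.2]
ee_rot: [-0.019, 1.568, 0.022]
contact_force: [2.6, 3.1, 8.6]
width: 0.1
```

{"op": "step_arm", "data": {"series": [[[-0.002,0,0.002,0,0,0],[-0.004,0,0.002,0,0,0],[-0.006,0,0.002,0,0,0],[-0.006,0,0.002,0,0,0]]]}}

```text
t: 3.4
position: [361.1, 250.0, 47.7]
ee_rot: [-0.018, 1.558, 0.022]
contact_force: [56.2, 13.3, -40.5]
width: 0.097
```

{"op": "step_arm", "data": {"series": [[[0.004,0,-0.001,0,0,0],[0.004,0,-0.001,0,0,0]]]}}

```text
t: 3.6
position: [361.5, 250.0, 47.5]
ee_rot: [-0.019, 1.569, 0.021]
contact_force: [8.5, 6.2, -0.5]
width: 0.094
```

{"op": "step_arm", "data": {"series": [[[0,0,0,0,0,0],[0,0,0,0,0,0],[0,0,0.0,0,0,0]]], "grip": 0.35}}

```text
t: 3.9
position: [360.1, 249.2, 46.3]
ee_rot: [-0.021, 1.571, 0.02]
contact_force: [-0.7, -0.2, 0.9]
width: 0.298
```

{"op": "step_arm", "data": {"series": [[[0,0,0.03,0,0,0],[0,0,0.08,0,0,0],[0,0,0.13,0,0,0],[0,0,0.18,0,0,0]]]}}

```text
t: 4.3
position: [359.6, 249.0, 228.3]
ee_rot: [-0.021, 1.571, 0.02]
contact_force: [0.5, 1.0, -0.4]
width: 0.325
```

{"op": "step_arm", "data": {"series": [[[0.01,-0.05,0.04,0,0,0],[0.02,-0.1,0.08,0,0,0],[0.03,-0.14,0.1,0,0,0],[0.04,-0.18,0.1,0,0,0],[0.05,-0.2,0.1,0,0,0]]], "grip": -1}}

```text
t: 4.8
position: [410.1, 47.0, 328.2]
ee_rot: [-0.02, 1.568, 0.02]
contact_force: [-0.2, 0.8, -0.9]
width: 0.708
```

```bash
python3 - <<'E'
from blocks import *
for n in('scene','side','wrist'):
    c=grab(n);save(c,n+'2.png');np.save(n+'2.npy',c,allow_pickle=True)
    for b in blocks(c,ctr=(521.5,-272)): print(n,b)
print(arm.get_obs())
E
```

```text
scene (np.int32(157), array([ 472.5, -187.6,   68.3]), np.float64(69.7), array([ 473.6, -187.1,   44.8,   45.9,   88.5]))
scene (np.int32(163), array([ 437.3, -281.8,   68.3]), np.float64(69.7), array([ 439.2, -281.9,   42.1,   47.3,   35.7]))
scene (np.int32(186), array([ 581. , -200.5,   88.2]), np.float64(89.4), array([ 580.3, -201.7,   47.2,   46.1,   35.5]))
scene (np.int32(197), array([ 592.9, -311.3,   87.9]), np.float64(89.3), array([ 593.4, -312.2,   44. ,   47.6,   64.6]))
side (np.int32(116), array([ 578.7, -201.7,   90.4]), np.float64(91.5), array([ 576.2, -200.3,   47. ,   45.5,   35.4]))
side (np.int32(121), array([ 468. , -187.6,   69.6]), np.float64(70.6), array([ 468.9, -185.3,   48.3,   44.4,   89.8]))
side (np.int32(132), array([ 588.5, -311.1,   90. ]), np.float64(91.4), array([ 590. , -310.3,   45.3,   42.7,   72. ]))
side (np.int32(133), array([ 432.1, -280.4,   70.2]), np.float64(71.5), array([ 434.7, -280.7,   44.1,   46.5,   36.9]))
wrist (np.int32(179), array([ 466.6, -164.2,   68.2]), np.float64(69.1), array([ 469.6, -164.5,   10.1,   43. ,   88.6]))
wrist 
[... 299 characters left out ...]
t64(88.5), array([ 583.9, -281. ,    7.1,   19.1,   86.5]))
{'t': 4.95, 'joint_pos': array([ 5.40738902e-02, -4.71730846e-01,  1.79419866e+00, -1.72118212e-04,
        1.81941779e+00,  3.18249567e-02]), 'qvel': array([ 0.06149374, -0.00552381,  0.01167342,  0.00820591,  0.00455755,
        0.03331806]), 'joint_efforts': array([ -3.87406379, -23.56113195, -63.34928513,  -0.20207942,
        -0.06813672,  -0.84630093]), 'position': array([410.31355527,  47.69704854, 326.29284393]), 'ee_rot': array([-0.01758244,  1.57101147,  0.01730085]), 'contact_force': array([ 0.09344058,  0.127785  , -0.27157625]), 'wrist_torque': array([ 0.05388714, -0.00050483,  0.01172443]), 'width': 0.8347965791090544}
```

View pics/scene2.png

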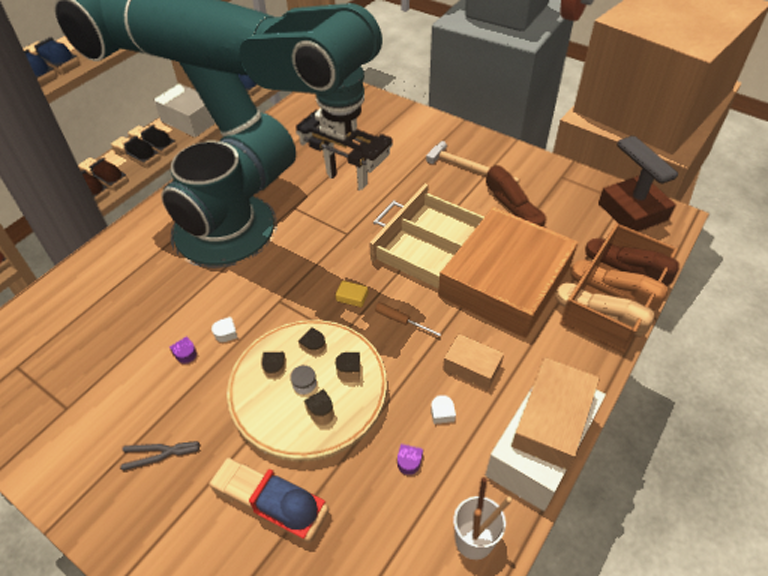

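View pics/wrist2.png

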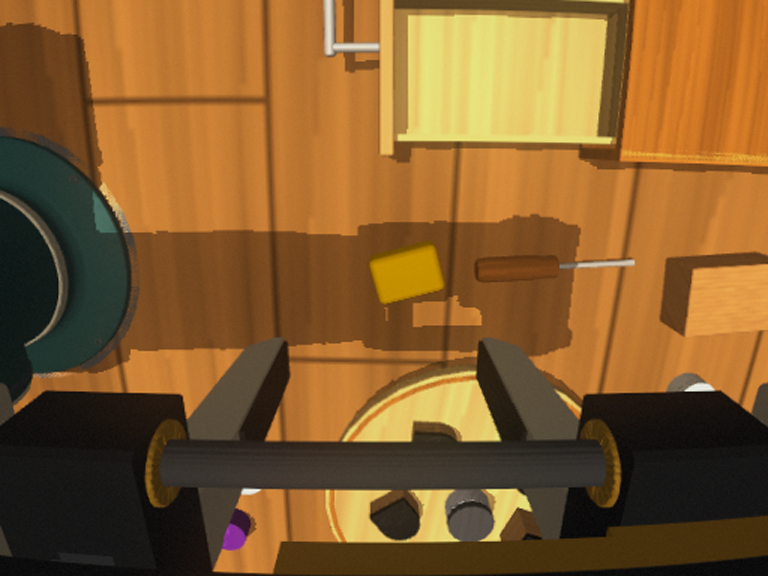

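The drawer is fully out, with its compartments visible at (385-620, 0-150) in the wrist view and the blocks unmoved. Next I'll put the wrist camera over the turntable.

{"op": "step_arm", "data": {"series": [[[0.01,-0.045,0,0,0,0],[0.03,-0.09,0,0,0,0],[0.045,-0.135,0,0,0,0],[0.06,-0.18,0,0,0,0],[0.075,-0.22,0,0,0,0]]]}}

```text
t: 5.45
position: [485.4, -171.7, 326.0]
ee_rot: [-0.021, 1.571, 0.021]
contact_force: [1.3, 1.1, 0.9]
width: 1.001
```

{"op": "step_arm", "data": {"series": [[[0.01,-0.045,0,0,0,0],[0.02,-0.09,0,0,0,0],[0.03,-0.135,0,0,0,0],[0.035,-0.175,0,0,0,0],[0.035,-0.175,0,0,0,0]]]}}

```text
t: 5.95
position: [520.6, -348.1, 324.3]
ee_rot: [-0.018, 1.573, 0.02]
contact_force: [-0.3, 0.3, -0.7]
width: 1.001
```

```bash
python3 - <<'E'
from blocks import *
c=grab('wrist');save(c,'wrist3.png');np.save('wrist3.npy',c,allow_pickle=True)
for b in blocks(c,ctr=(521.5,-272)): print(b)
print(arm.get_obs()['position'])
E
```

```text
(np.int32(1478), array([ 470.5, -184.5,   68.5]), np.float64(69.4), array([ 472.2, -184.3,   45.9,   49.4,   88.8]))
(np.int32(1524), array([ 578.3, -197.2,   88.6]), np.float64(89.5), array([ 576.7, -198.5,   49.2,   45.2,   35.2]))
(np.int32(1271), array([ 435.3, -277. ,   68.5]), np.float64(69.4), array([ 436. , -279.2,   46.2,   49. ,   35.3]))
(np.int32(1309), array([ 516.2, -272.5,   76.6]), np.float64(77.4), array([ 515.9, -273.1,   50.7,   49.3,    1.4]))
(np.int32(1318), array([ 589.6, -307.3,   88.5]), np.float64(89.4), array([ 591.7, -308.4,   45.2,   50. ,   68.9]))
[ 520.49200004 -346.21741579  324.81482552]
```

View pics/wrist3.png

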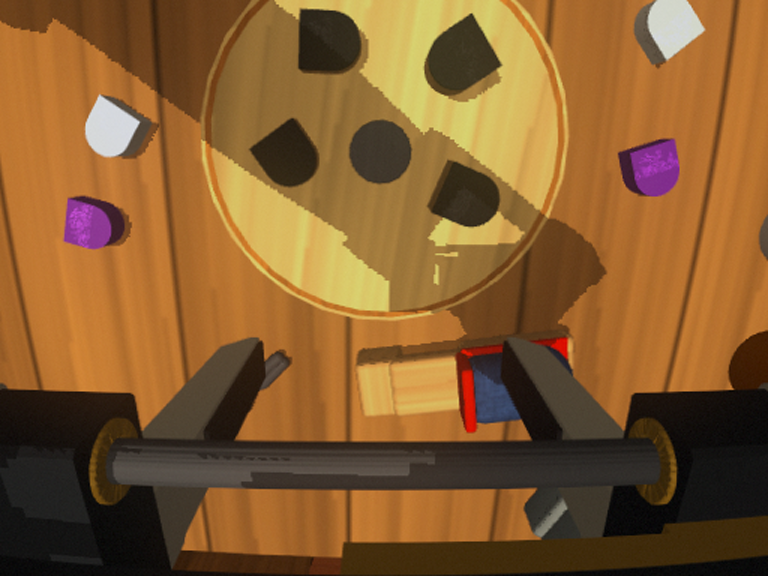

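```bash
cat >> blocks.py <<'E'
def steady(n=5):
    ps=[];rs=[]
    for i in range(n):
        o=arm.get_obs();ps.append(o['position']);rs.append(o['ee_rot']);c=arm.read_camera('wrist')
    p=np.mean(ps,0);r=R.from_rotvec(rs).mean()
    T=np.eye(4);T[:3,:3]=r.as_matrix();T[:3,3]=p
    M=T@np.array(c['tool_from_camera']);c['eye']=M[:3,3];c['A']=M[:3,:3]
    return c,p,r,np.std(ps,0)
E
python3 - <<'E'
from blocks import *
c,p,r,s=steady(6);np.save('wrist3.npy',c,allow_pickle=True)
print(p,s,r.as_rotvec(),r.as_matrix().round(3))
for b in blocks(c,ctr=(521.5,-272)): print(b)
E
```

```text
[ 520.41286554 -344.70455124  325.96743497] [0.07576743 0.74659602 0.67203449] [-0.02053719  1.57112424  0.02138   ] [[-0.    -0.027  1.   ]
 [ 0.001  1.     0.027]
 [-1.     0.001 -0.   ]]
(np.int32(1447), array([ 470.6, -184.6,   68. ]), np.float64(68.9), array([ 472.5, -184.6,   45.7,   48.6,   89.5]))
(np.int32(1503), array([ 578.2, -197.5,   87.8]), np.float64(88.7), array([ 576.7, -198.5,   49.1,   45. ,   34. ]))
(np.int32(1247), array([ 435.1, -277.2,   67.9]), np.float64(68.8), array([ 435.8, -279.3,   45.8,   49.2,   34.8]))
(np.int32(1287), array([ 516. , -272.6,   75.8]), np.float64(76.7), array([ 516. , -272.8,   50.1,   50.3,   18.5]))
(np.int32(1283), array([ 589.4, -307.5,   87.7]), np.float64(88.6), array([ 591.7, -308.7,   44.9,   50.1,   69. ]))
```

```bash
python3 - <<'E'
from h import *
c=np.load('scene2.npy',allow_pickle=True).item()
im=cv2.cvtColor(c['image'],cv2.COLOR_RGB2BGR)[115:215,235:365]
cv2.imwrite('pics/dz.png',cv2.resize(im,None,fx=6,fy=6,interpolation=cv2.INTER_CUBIC))
P=cloud(c)
m=(abs(P[...,2]-16)<6)&(P[...,0]>380)&(P[...,0]<620)&(P[...,1]>100)&(P[...,1]<400)
g=c['image'].astype(int); m&=(g[...,0]>120)
m&=(g[...,1]>0.75*g[...,0])
n,l,st,_=cv2.connectedComponentsWithStats(m.astype(np.uint8),connectivity=4)
for i in range(1,n):
    if st[i,4]>60:
        q=P[l==i];print(st[i],cv2.minAreaRect(q[:,:2].astype(np.float32)),np.median(q[:,2]),np.percentile(q,2,0),np.percentile(q,98,0))
m=(abs(P[...,2]-56)<5)&(P[...,0]>380)&(P[...,0]<610)&(P[...,1]>100)&(P[...,1]<400)
h,e=np.histogram(P[m][:,1],bins=range(110,400,5));print([(int(a),int(b)) for a,b in zip(e,h) if b>3])
E
```

```text
[274 135  44  28 564] ((495.5533142089844, 329.6026306152344), (163.2138214111328, 85.11760711669922), 2.43678617477417) 15.28312372136702 [417.25786999 291.33057968  10.98135961] [574.34513208 369.21721843  20.88312264]
[256 152  48  31 656] ((497.4637145996094, 209.24295043945312), (164.77560424804688, 85.20532989501953), 0.5913851857185364) 15.371172966978975 [419.5412786  168.96486149  10.80083072] [576.10168694 249.77749017  20.86101475]
[254 173  38  19  77] ((515.242919921875, 130.77330017089844), (166.60784912109375, 7.602370738983154), 1.262416958808899) 16.306834343258288 [439.45252125 127.50475286  10.47978574] [594.22778295 134.76811954  21.79074464]
[(125, 30), (130, 51), (135, 17), (200, 5), (205, 4), (240, 8), (245, 41), (250, 33), (255, 6), (285, 4), (290, 4), (360, 18), (365, 35), (370, 19)]
```

View pics/dz.png

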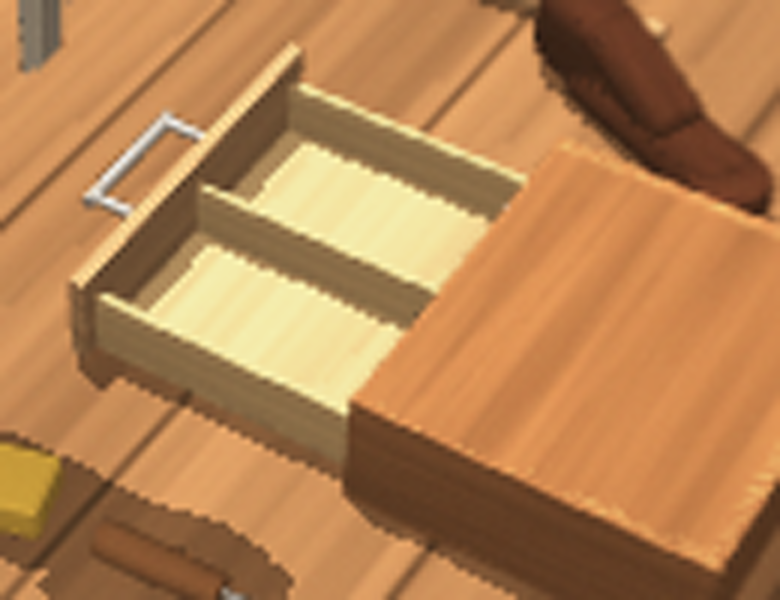

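{"op": "step_arm", "data": {"series": [[[0.01,0.03,-0.02,0,0,-0.148],[0.02,0.06,-0.04,0,0,-0.296],[0.03,0.09,-0.06,0,0,-0.444],[0.045,0.12,-0.08,0,0,-0.592],[0.0565,0.1457,-0.1,0,0,-0.74]]], "grip": -0.45}}

```text
t: 6.8
position: [576.9, -197.7, 226.0]
ee_rot: [0.563, 1.496, -0.562]
contact_force: [-0.7, -0.8, -0.2]
width: 0.725
```

{"op": "step_arm", "data": {"series": [[[0,0,-0.02,0,0,-0.14],[0,0,-0.05,0,0,-0.255],[0,0,-0.06,0,0,-0.255],[0,0,-0.06,0,0,-0.255]]]}}

```text
t: 7.2
position: [576.0, -199.4, 165.3]
ee_rot: [0.753, 1.438, -0.753]
contact_force: [0.3, 0.5, 0.8]
width: 0.726
```

```bash
python3 - <<'E'
from blocks import *
c,p,r,s=steady(4);save(c,'w4.png')
print(p,r.as_matrix().round(3))
E
```

```text
[ 576.55173651 -199.82495907  166.95976206] [[ 0.     0.823  0.569]
 [-0.     0.569 -0.823]
 [-1.     0.     0.   ]]
```

View pics/w4.png

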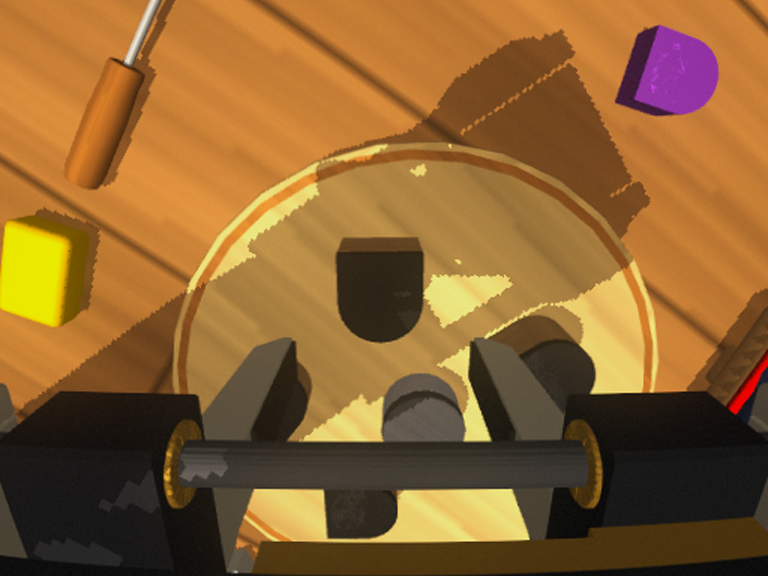

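{"op": "step_arm", "data": {"series": [[[0,0,-0.04,0,0,0],[0,0,-0.075,0,0,0],[0,0,-0.101,0,0,0],[0,0,-0.101,0,0,0]]]}}

```text
t: 7.8
position: [575.2, -199.6, 62.6]
ee_rot: [0.755, 1.44, -0.756]
contact_force: [-0.4, -0.2, 0.6]
width: 0.722
```

{"op": "step_arm", "data": {"series": [[[0,0,0,0,0,0],[0,0,0,0,0,0],[0,0,0,0,0,0],[0,0,0,0,0,0]]], "grip": 1, "newtons": 12}}

```text
t: 8.2
position: [577.3, -200.3, 67.1]
ee_rot: [0.755, 1.433, -0.755]
contact_force: [-0.5, 0.5, 6.6]
width: 0.5
```

{"op": "step_arm", "data": {"series": [[[0,0,0.02,0,0,0],[0,0,0.06,0,0,0],[0,0,0.1,0,0,0],[-0.004,0.035,0.13,0,0,0.05],[-0.006,0.07,0.14,0,0,0.15]]]}}

```text
t: 8.7
position: [571.1, -129.9, 209.8]
ee_rot: [0.64, 1.469, -0.639]
contact_force: [1.0, 0.9, -1.9]
width: 0.495
```

{"op": "step_arm", "data": {"series": [[[-0.003,0.045,0,0,0,0.148],[-0.006,0.09,0,0,0,0.296],[-0.01,0.135,0,0,0,0.444],[-0.012,0.18,0,0,0,0.592],[-0.014,0.225,0,0,0,0.74]]]}}

```text
t: 9.2
position: [556.1, 96.9, 206.2]
ee_rot: [0.057, 1.569, -0.057]
contact_force: [1.0, -1.1, -0.1]
width: 0.495
```

{"op": "step_arm", "data": {"series": [[[0,0.045,0,0,0,0.105],[0,0.09,0,0,0,0.105],[0,0.135,0,0,0,0.105],[0,0.18,0,0,0,0.105],[0,0.217,0,0,0,0.105]]]}}

```text
t: 9.7
position: [556.1, 314.4, 206.0]
ee_rot: [-0.021, 1.57, 0.022]
contact_force: [0.3, -1.7, -0.2]
width: 0.497
```

```bash
python3 - <<'E'
from blocks import *
c,p,r,s=steady(4);save(c,'w5.png')
print(p,r.as_matrix().round(3),arm.get_obs()['width'])
c=grab('side');save(c,'s5.png')
c=grab('scene');save(c,'c5.png')
for b in blocks(c,ctr=(518,-272)): print(b)
E
```

```text
[555.94509399 315.59325311 205.5703895 ] [[ 0.    -0.028  1.   ]
 [ 0.001  1.     0.028]
 [-1.     0.001  0.   ]] 0.49583467060487096
(np.int32(157), array([ 471.8, -188.3,   68.4]), np.float64(69.8), array([ 473.5, -186.6,   48.6,   44.7,    6.2]))
(np.int32(163), array([ 438.2, -280.2,   68.1]), np.float64(69.2), array([ 439.5, -282.4,   43.3,   50.4,   35.4]))
(np.int32(197), array([ 592.7, -311.2,   87.5]), np.float64(88.9), array([ 593. , -311.8,   44.3,   48.9,   65.2]))
```

View pics/w5.png

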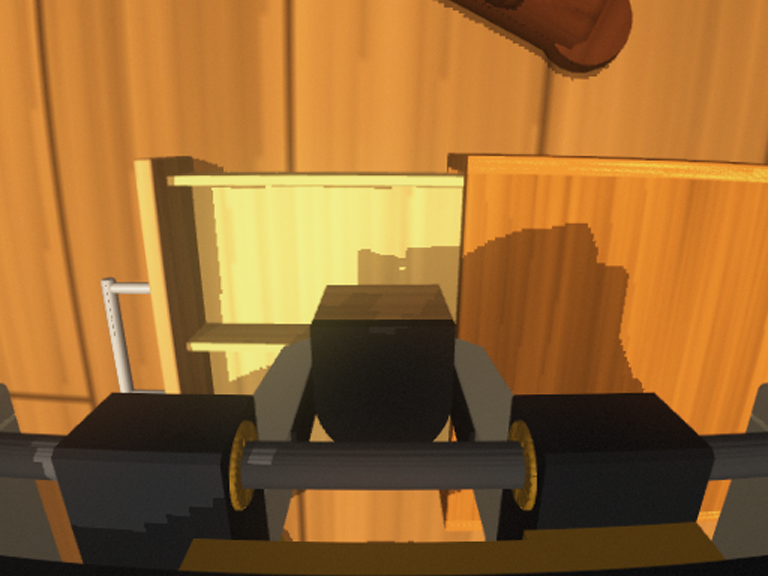

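View pics/c5.png

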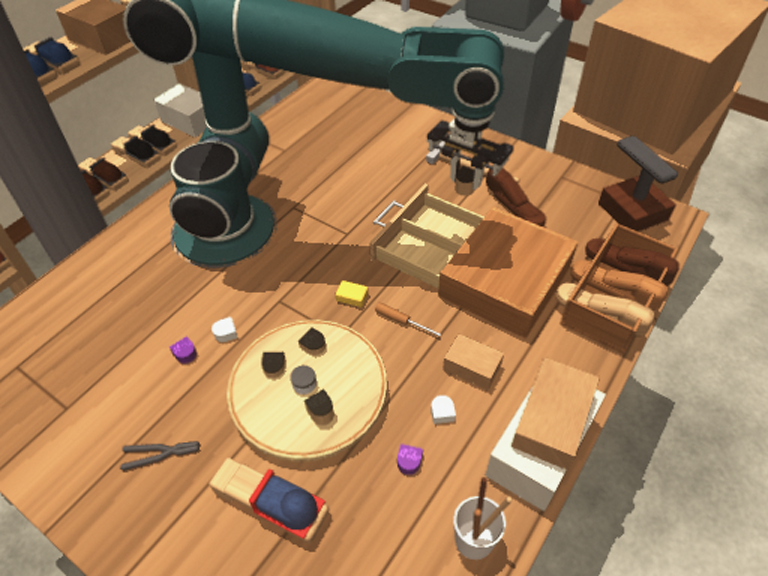

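The block is held square between the fingers, and the drawer's left wall (y about 180) and divider (y about 340) are both visible. Checking the fit with them.

```bash
cat >> blocks.py <<'E'
def onp(c,p,z): return np.round(onplane(c,np.array(p,float)/1.5,z),1)
E
python3 - <<'E'
from blocks import *
c,p,r,s=steady(3);print(p)
print('left wall inner',onp(c,[(180,186),(460,187)],56))
print('divider top edges',onp(c,[(190,350),(305,343),(215,325),(305,325)],56))
print('panel back top',onp(c,[(155,160),(185,390)],76),'case front',onp(c,[(463,175),(463,300)],88))
E
```

```text
[556.6985112  311.07524626 205.61500926]
left wall inner [[422.3 363.6  56. ]
 [605.9 366.6  56. ]]
divider top edges [[418.2 246.   56. ]
 [502.8 254.1  56. ]
 [438.5 266.1  56. ]
 [503.1 267.9  56. ]]
panel back top [[416.5 381.   76. ]
 [420.1 224.4  76. ]] case front [[601.9 376.1  88. ]
 [607.3 299.9  88. ]]
```

{"op": "step_arm", "data": {"series": [[[0,-0.002,-0.045,0,0,0],[0,-0.002,-0.09,0,0,0],[0,-0.002,-0.13,0,0,0],[0,-0.002,-0.155,0,0,0],[0,-0.002,-0.162,0,0,0]]]}}

```text
t: 10.65
position: [555.6, 308.6, 40.7]
ee_rot: [-0.021, 1.574, 0.018]
contact_force: [-2.7, -6.2, 16.8]
width: 0.495
```

{"op": "step_arm", "data": {"series": [[[0,0,-0.002,0,0,0],[0,0,-0.003,0,0,0],[0,0,-0.003,0,0,0]]]}}

```text
t: 10.95
position: [557.0, 310.1, 41.4]
ee_rot: [-0.02, 1.569, 0.021]
contact_force: [-1.0, 0.1, -0.2]
width: 0.494
```

{"op": "step_arm", "data": {"series": [[[0,0,0,0,0,0],[0,0,0,0,0,0],[0,0,0,0,0,0]]], "grip": -0.22}}

```text
t: 11.25
position: [556.6, 310.1, 40.6]
ee_rot: [-0.02, 1.57, 0.021]
contact_force: [0.5, 0.3, 0.3]
width: 0.609
```

{"op": "step_arm", "data": {"series": [[[0,0,0.02,0,0,0],[0,0,0.06,0,0,0],[0,0,0.1,0,0,0],[0,0,0.15,0,0,0],[0,-0.03,0.18,0,0,0]]]}}

```text
t: 11.75
position: [556.7, 281.8, 224.2]
ee_rot: [-0.021, 1.568, 0.024]
contact_force: [0.8, 0.9, 0.5]
width: 0.612
```

{"op": "step_arm", "data": {"series": [[[0,-0.045,0.01,0,0,0.14],[0.005,-0.09,0.02,0,0,0.28],[0.01,-0.135,0.03,0,0,0.42],[0.015,-0.18,0.04,0,0,0.56],[0.02,-0.22,0.05,0,0,0.7]]], "grip": -0.45}}

```text
t: 12.25
position: [576.3, 58.1, 271.0]
ee_rot: [-0.572, 1.493, 0.572]
contact_force: [1.2, 0.3, 0.5]
width: 0.723
```

```bash
python3 - <<'E'
from blocks import *
c=grab('scene');save(c,'c6.png')
for b in blocks(c,ctr=(518,-272)): print(b)
for b in blocks(c,zmin=30,ctr=(515,250)): print('drawer',b)
print(arm.get_obs()['position'])
im=cv2.cvtColor(c['image'],cv2.COLOR_RGB2BGR)[115:215,235:365]
cv2.imwrite('pics/dz6.png',cv2.resize(im,None,fx=6,fy=6,interpolation=cv2.INTER_CUBIC))
E
```

```text
(np.int32(151), array([ 474. , -188.4,   67.7]), np.float64(69.1), array([ 474.4, -187.2,   47.6,   44.1,    2.9]))
(np.int32(158), array([ 438.9, -280.3,   68. ]), np.float64(69.5), array([ 439.2, -281.8,   41.8,   48.3,   32.3]))
(np.int32(154), array([ 596. , -312.1,   87.6]), np.float64(89.1), array([ 593.9, -311.5,   43.1,   47. ,   66.5]))
drawer (np.int32(104), array([559.2, 306.4,  62.4]), np.float64(63.8), array([560.9, 306.2,  44.2,  48.6,  11.8]))
[577.19837641  53.71552651 272.7303551 ]
```

View pics/dz6.png

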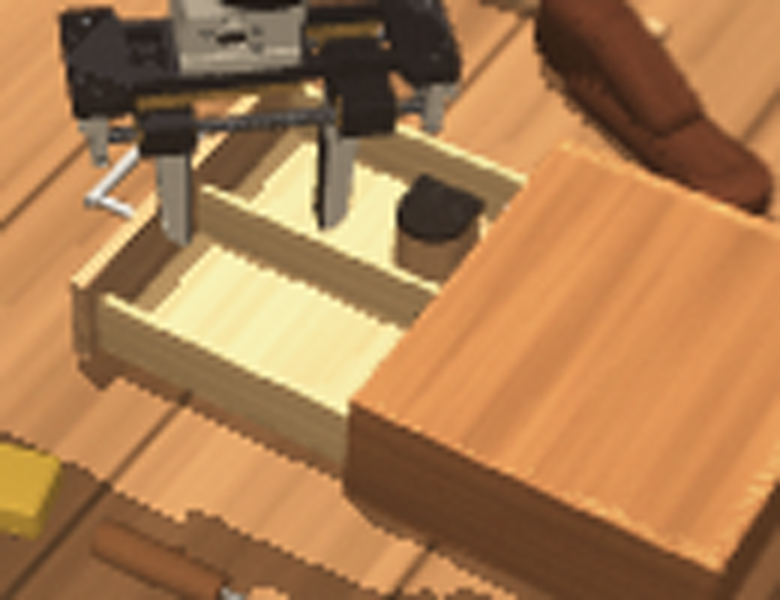

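{"op": "step_arm", "data": {"series": [[[0.003,-0.045,0,0,0,0.14],[0.006,-0.09,0,0,0,0.28],[0.009,-0.135,0,0,0,0.42],[0.012,-0.18,0,0,0,0.478],[0.015,-0.225,0,0,0,0.478]]]}}

```text
t: 12.8
position: [591.3, -166.7, 270.5]
ee_rot: [-0.937, 1.36, 0.936]
contact_force: [0.8, 0.8, -0.8]
width: 0.725
```

{"op": "step_arm", "data": {"series": [[[0,-0.045,0,0,0,0],[0,-0.09,0,0,0,0],[0,-0.13,-0.02,0,0,0],[0,-0.14,-0.06,0,0,0],[0,-0.14,-0.1,0,0,0]]]}}

```text
t: 13.3
position: [591.3, -307.0, 169.2]
ee_rot: [-0.934, 1.361, 0.932]
contact_force: [0.4, 1.2, -0.9]
width: 0.724
```

```bash
python3 - <<'E'
from blocks import *
c,p,r,s=steady(6);save(c,'w7.png');M=r.as_matrix()
print(p,np.degrees(np.arctan2(M[1,2],M[0,2])))
for b in blocks(c,ctr=(518,-272)): print(b)
E
```

```text
[ 590.79084993 -305.0579033   167.8367656 ] 68.93821515818662
(np.int32(1552), array([ 444.8, -283.5,   64.2]), np.float64(65.1), array([ 446.9, -282.9,   49.2,   22.9,   68. ]))
(np.int32(1601), array([ 481.4, -188.1,   64.3]), np.float64(65.1), array([ 483. , -188.7,   47.1,   23.8,   70.9]))
(np.int32(3465), array([ 513.7, -272.3,   72.1]), np.float64(72.8), array([ 514.2, -272.4,   51.1,   51.2,   23.2]))
(np.int32(3008), array([ 587.4, -307.1,   83.7]), np.float64(84.4), array([ 590.1, -308.1,   45.1,   50.1,   69.6]))
```

View pics/w7.png

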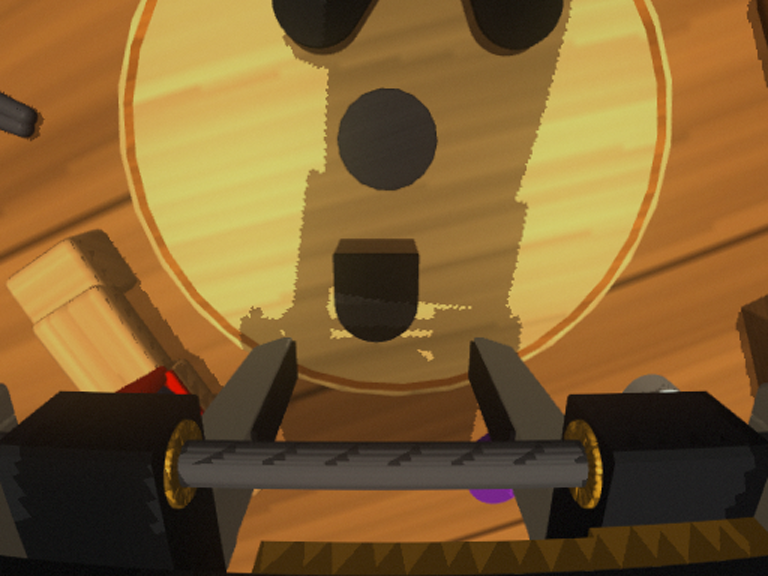

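{"op": "step_arm", "data": {"series": [[[0,-0.0025,-0.04,0,0,0],[0,-0.0025,-0.08,0,0,0],[0,-0.0025,-0.105,0,0,0],[0,-0.0025,-0.105,0,0,0]]]}}

```text
t: 14.0
position: [591.0, -306.8, 63.8]
ee_rot: [-0.934, 1.362, 0.937]
contact_force: [-0.1, 0.1, -0.7]
width: 0.723
```

{"op": "step_arm", "data": {"series": [[[0,0,0,0,0,0],[0,0,0,0,0,0],[0,0,0,0,0,0],[0,0,0,0,0,0]]], "grip": 1}}

```text
t: 14.4
position: [592.3, -307.8, 67.4]
ee_rot: [-0.937, 1.359, 0.933]
contact_force: [-0.7, 0.1, 7.9]
width: 0.493
```

{"op": "step_arm", "data": {"series": [[[0,0,0.02,0,0,0],[0,0,0.06,0,0,0],[0,0,0.1,0,0,0],[-0.01,0.035,0.13,0,0,-0.08],[-0.02,0.07,0.14,0,0,-0.217]]]}}

```text
t: 14.9
position: [571.9, -237.5, 209.7]
ee_rot: [-0.769, 1.429, 0.762]
contact_force: [0.1, 0.6, -0.5]
width: 0.492
```

{"op": "step_arm", "data": {"series": [[[-0.01,0.045,0,0,0,-0.14],[-0.02,0.09,0,0,0,-0.28],[-0.03,0.135,0,0,0,-0.42],[-0.04,0.18,0,0,0,-0.56],[-0.05,0.225,0,0,0,-0.7]]]}}

```text
t: 15.4
position: [521.0, -11.4, 206.2]
ee_rot: [-0.222, 1.558, 0.222]
contact_force: [0.7, 1.1, -0.8]
width: 0.492
```

{"op": "step_arm", "data": {"series": [[[-0.01,0.045,0,0,0,-0.14],[-0.02,0.09,0,0,0,-0.26],[-0.03,0.135,0,0,0,-0.26],[-0.04,0.18,0,0,0,-0.26],[-0.05,0.225,0,0,0,-0.26]]]}}

```text
t: 15.9
position: [470.9, 213.8, 206.3]
ee_rot: [-0.022, 1.569, 0.023]
contact_force: [0.7, 0.3, -0.2]
width: 0.496
```

{"op": "step_arm", "data": {"series": [[[-0.003,0.045,0,0,0,0],[-0.006,0.09,0,0,0,0],[-0.006,0.096,0,0,0,0],[-0.006,0.096,0,0,0,0]]]}}

```text
t: 16.3
position: [465.4, 308.9, 205.5]
ee_rot: [-0.024, 1.571, 0.024]
contact_force: [0.8, 0.6, -0.7]
width: 0.494
```

```bash
python3 - <<'E'
from blocks import *
c,p,r,s=steady(8);save(c,'w8.png');M=r.as_matrix()
print(p,s,np.degrees(np.arctan2(M[1,2],M[0,2])))
E
```

```text
[465.82131248 307.34480567 205.54423922] [0.20279414 0.65812931 0.03123677] 1.6164805832833888
```

View pics/w8.png

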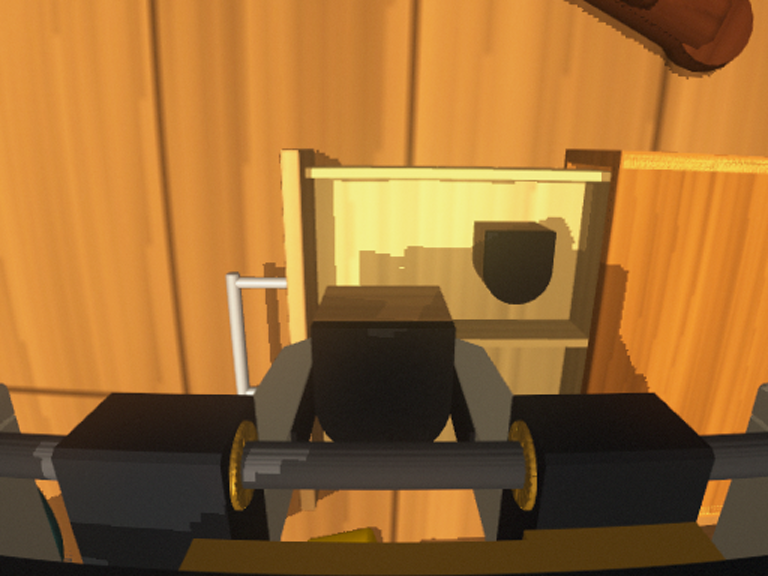

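{"op": "step_arm", "data": {"series": [[[0.003,0,-0.045,0,0,0],[0.006,0,-0.09,0,0,0],[0.006,0,-0.13,0,0,0],[0.006,0,-0.155,0,0,0],[0.006,0,-0.163,0,0,0]]]}}

```text
t: 17.2
position: [471.0, 307.0, 40.1]
ee_rot: [-0.024, 1.573, 0.021]
contact_force: [-1.9, -5.8, 19.4]
width: 0.493
```

{"op": "step_arm", "data": {"series": [[[0,0,-0.001,0,0,0],[0,0,-0.002,0,0,0],[0,0,-0.002,0,0,0]]]}}

```text
t: 17.5
position: [472.0, 308.1, 41.0]
ee_rot: [-0.022, 1.57, 0.023]
contact_force: [-0.1, 0.7, -0.1]
width: 0.492
```

{"op": "step_arm", "data": {"series": [[[0,0,0,0,0,0],[0,0,0,0,0,0],[0,0,0,0,0,0]]], "grip": -0.22}}

```text
t: 17.8
position: [471.8, 308.1, 40.6]
ee_rot: [-0.022, 1.57, 0.023]
contact_force: [-0.0, -0.5, -0.0]
width: 0.608
```

{"op": "step_arm", "data": {"series": [[[0,0,0.02,0,0,0],[0,0,0.06,0,0,0],[0,0,0.1,0,0,0],[0,0,0.15,0,0,0],[0,-0.03,0.18,0,0,0]]]}}

```text
t: 18.3
position: [471.9, 279.5, 224.1]
ee_rot: [-0.023, 1.568, 0.026]
contact_force: [0.5, -0.4, 0.4]
width: 0.611
```

{"op": "step_arm", "data": {"series": [[[0,-0.045,0.01,0,0,0.14],[0,-0.09,0.02,0,0,0.28],[0,-0.135,0.03,0,0,0.42],[0,-0.18,0.04,0,0,0.56],[0,-0.22,0.05,0,0,0.58]]], "grip": -0.45}}

```text
t: 18.8
position: [471.2, 56.5, 270.8]
ee_rot: [-0.481, 1.516, 0.481]
contact_force: [0.7, 0.3, 0.5]
width: 0.728
```

```bash
python3 - <<'E'
from blocks import *
c=grab('scene');save(c,'c9.png')
for b in blocks(c,ctr=(518,-272)): print(b)
for b in blocks(c,zmin=30,ctr=(515,250)): print('drawer',b)
print(arm.get_obs()['position'])
E
```

```text
(np.int32(158), array([ 473.2, -188.6,   67.6]), np.float64(69.1), array([ 474.5, -187.3,   47.4,   45.3,    1. ]))
(np.int32(162), array([ 437.5, -280.5,   67.8]), np.float64(69.1), array([ 438.7, -281.4,   41.4,   48.4,   37.2]))
drawer (np.int32(99), array([474.6, 304.3,  62.4]), np.float64(63.5), array([475.3, 303.5,  42. ,  51.5,   0.7]))
drawer (np.int32(104), array([559.8, 308.5,  62.5]), np.float64(63.6), array([560.8, 306.5,  44.3,  49.4,   1.9]))
[471.52512391  51.75730047 272.8138813 ]
```

View pics/c9.png

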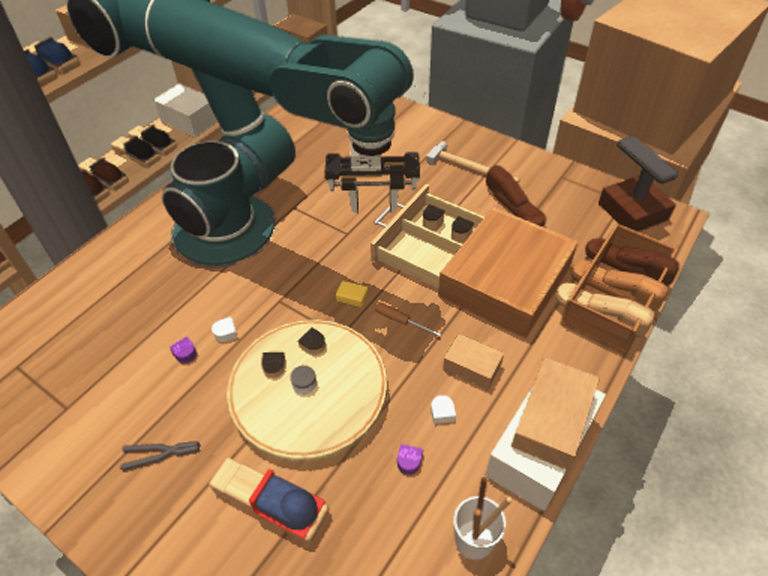

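{"op": "step_arm", "data": {"series": [[[-0.005,-0.047,0,0,0,0],[-0.01,-0.094,0,0,0,0],[-0.015,-0.141,0,0,0,0],[-0.02,-0.188,0,0,0,0],[-0.025,-0.235,0,0,0,0]]]}}

```text
t: 19.35
position: [446.0, -178.8, 270.6]
ee_rot: [-0.477, 1.517, 0.476]
contact_force: [1.4, 0.8, 0.2]
width: 0.724
```

{"op": "step_arm", "data": {"series": [[[-0.005,-0.047,0,0,0,0],[-0.011,-0.09,0,0,0,0],[-0.011,-0.102,-0.04,0,0,0],[-0.011,-0.102,-0.08,0,0,0],[-0.011,-0.102,-0.1,0,0,0]]]}}

```text
t: 19.85
position: [434.6, -278.9, 166.7]
ee_rot: [-0.474, 1.52, 0.478]
contact_force: [0.8, -0.3, 0.6]
width: 0.725
```

```bash
python3 - <<'E'
from blocks import *
c,p,r,s=steady(10);save(c,'w10.png');M=r.as_matrix()
print(p,np.degrees(np.arctan2(M[1,2],M[0,2])))
for b in blocks(c,ctr=(518,-272)): print(b)
E
```

```text
[ 435.5502102  -278.94357133  169.9221702 ] 34.864627291942256
(np.int32(2993), array([ 468.1, -183.7,   67. ]), np.float64(67.8), array([ 470.6, -184.1,   45.3,   49.9,   88.1]))
(np.int32(2613), array([ 433.1, -276.9,   66.9]), np.float64(67.6), array([ 434.7, -279.3,   44.8,   50.4,   35.7]))
(np.int32(1335), array([ 508.7, -264.5,   74.7]), np.float64(75.5), array([ 510.8, -269.5,   51.4,   42.4,   48.6]))
```

View pics/w10.png

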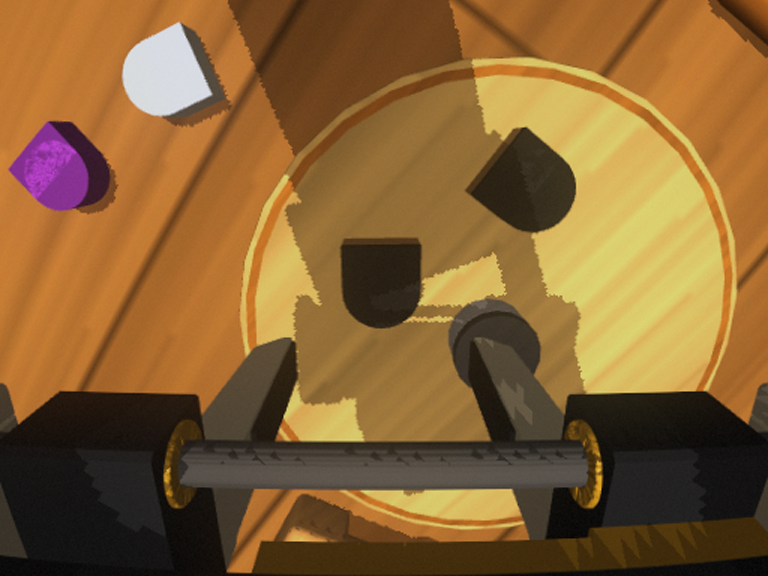

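{"op": "step_arm", "data": {"series": [[[0,0,-0.04,0,0,0],[0,0,-0.08,0,0,0],[0,0,-0.105,0,0,0],[0,0,-0.1165,0,0,0],[0,0,-0.1165,0,0,0]]], "grip": -0.32}}

```text
t: 20.85
position: [435.3, -278.7, 53.0]
ee_rot: [-0.476, 1.519, 0.478]
contact_force: [-0.5, -0.2, 0.1]
width: 0.658
```

{"op": "step_arm", "data": {"series": [[[0,0,0,0,0,0],[0,0,0,0,0,0],[0,0,0,0,0,0],[0,0,0,0,0,0]]], "grip": 1}}

```text
t: 21.25
position: [436.3, -279.5, 55.3]
ee_rot: [-0.478, 1.516, 0.475]
contact_force: [-1.6, 0.5, 7.4]
width: 0.493
```

{"op": "step_arm", "data": {"series": [[[0,0,0.02,0,0,0],[0,0,0.06,0,0,0],[0,0,0.1,0,0,0],[0.01,0.035,0.13,0,0,0],[0.02,0.07,0.15,0,0,0]]]}}

```text
t: 21.75
position: [456.0, -208.8, 206.9]
ee_rot: [-0.477, 1.516, 0.473]
contact_force: [0.6, -0.1, -1.2]
width: 0.493
```

{"op": "step_arm", "data": {"series": [[[0.012,0.045,0,0,0,-0.14],[0.024,0.09,0,0,0,-0.28],[0.036,0.135,0,0,0,-0.42],[0.048,0.18,0,0,0,-0.56],[0.06,0.225,0,0,0,-0.58]]]}}

```text
t: 22.25
position: [514.0, 10.6, 204.6]
ee_rot: [-0.018, 1.569, 0.018]
contact_force: [1.0, -1.2, -0.3]
width: 0.492
```

{"op": "step_arm", "data": {"series": [[[0.012,0.045,0,0,0,0],[0.024,0.09,0,0,0,0],[0.036,0.135,0,0,0,0],[0.04,0.175,0,0,0,0],[0.04,0.175,0,0,0,0]]]}}

```text
t: 22.75
position: [553.8, 188.0, 203.8]
ee_rot: [-0.025, 1.571, 0.026]
contact_force: [0.6, 0.1, -0.4]
width: 0.492
```

```bash
python3 - <<'E'
from blocks import *
c,p,r,s=steady(8);save(c,'w11.png');M=r.as_matrix()
print(p,np.degrees(np.arctan2(M[1,2],M[0,2])))
E
```

```text
[553.82961208 184.40766728 203.98772224] 1.6777176591310525
```

View pics/w11.png

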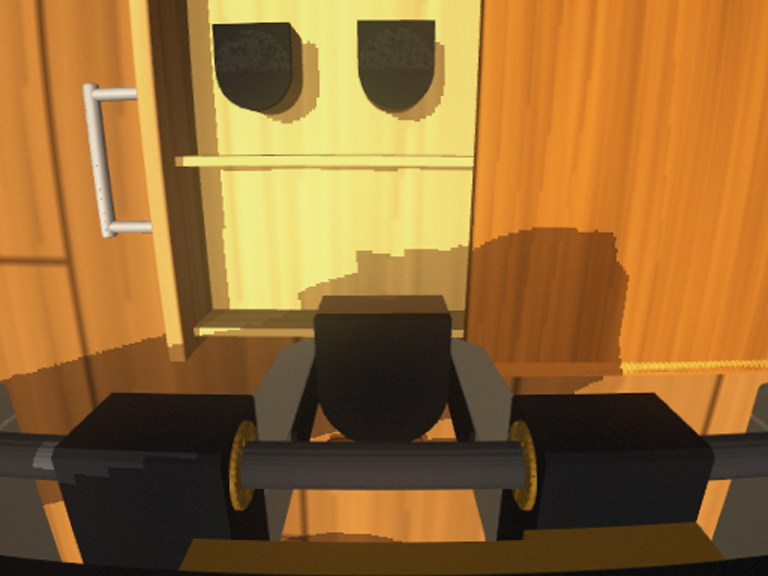

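Both high blocks stand in the left compartment, at (252,65) and (397,65). The divider top is at y about 155-166 and the right wall top at about 328-336. Checking the fit in y.

```bash
python3 - <<'E'
from blocks import *
c,p,r,s=steady(8);print(p)
print('div far/near',onp(c,[(320,155),(320,166)],56),'rwall far/near',onp(c,[(250,327),(250,336)],56),'panel back',onp(c,[(180,160),(190,350)],76), 'case', onp(c,[(472,200)],88))
E
```

```text
[553.88468015 183.6121301  203.85739365]
div far/near [[512.3 257.   56. ]
 [512.3 250.2  56. ]] rwall far/near [[461.5 138.3  56. ]
 [461.1 131.4  56. ]] panel back [[429.9 253.3  76. ]
 [425.1 128.4  76. ]] case [[604.9 234.7  88. ]]
```

{"op": "step_arm", "data": {"series": [[[0,0.008,-0.045,0,0,0],[0,0.008,-0.09,0,0,0],[0,0.008,-0.135,0,0,0],[0,0.008,-0.165,0,0,0],[0,0.008,-0.174,0,0,0]]]}}

```text
t: 24.05
position: [552.7, 191.7, 27.1]
ee_rot: [-0.024, 1.574, 0.022]
contact_force: [-1.3, -3.7, 18.6]
width: 0.492
```

{"op": "step_arm", "data": {"series": [[[0,0,-0.001,0,0,0],[0,0,-0.002,0,0,0],[0,0,-0.002,0,0,0]]]}}

```text
t: 24.35
position: [554.2, 192.2, 28.6]
ee_rot: [-0.022, 1.57, 0.023]
contact_force: [0.6, 0.0, -0.4]
width: 0.495
```

{"op": "step_arm", "data": {"series": [[[0,0,0,0,0,0],[0,0,0,0,0,0],[0,0,0,0,0,0]]], "grip": -0.22}}

```text
t: 24.65
position: [553.9, 192.1, 28.0]
ee_rot: [-0.022, 1.57, 0.023]
contact_force: [-0.6, -0.4, 0.0]
width: 0.608
```

{"op": "step_arm", "data": {"series": [[[0,0,0.02,0,0,0],[0,0,0.06,0,0,0],[0,0,0.1,0,0,0],[0,0,0.15,0,0,0],[0,-0.03,0.18,0,0,0]]]}}

```text
t: 25.15
position: [554.2, 163.7, 211.8]
ee_rot: [-0.023, 1.567, 0.026]
contact_force: [0.7, 0.6, 0.2]
width: 0.612
```

{"op": "step_arm", "data": {"series": [[[-0.01,-0.045,0.01,0,0,0.14],[-0.02,-0.09,0.02,0,0,0.28],[-0.03,-0.135,0.03,0,0,0.42],[-0.04,-0.175,0.04,0,0,0.56],[-0.05,-0.215,0.05,0,0,0.7]]], "grip": -0.32}}

```text
t: 25.65
position: [503.2, -54.1, 258.3]
ee_rot: [-0.574, 1.493, 0.573]
contact_force: [0.4, -0.3, -0.2]
width: 0.658
```

```bash
python3 - <<'E'
from blocks import *
c=grab('scene');save(c,'c12.png')
for b in blocks(c,ctr=(518,-272)): print(b)
for b in blocks(c,zmin=30,ctr=(515,250)): print('drawer',b)
print(arm.get_obs()['position'])
E
```

```text
(np.int32(152), array([ 474.1, -187.3,   68.1]), np.float64(69.6), array([ 475. , -187.3,   46.3,   46.7,    3.7]))
drawer (np.int32(99), array([477.2, 305.8,  61.6]), np.float64(63.0), array([476.6, 304.5,  43.6,  48.7,   3.3]))
drawer (np.int32(104), array([562.8, 308.7,  62.3]), np.float64(63.8), array([562.9, 305.9,  43.8,  48.8,   4.4]))
drawer (np.int32(118), array([557.2, 188.8,  42.8]), np.float64(44.3), array([555.7, 187.6,  50.2,  42.8,  86.8]))
[502.49328485 -58.32534446 260.16182792]
```

View pics/c12.png

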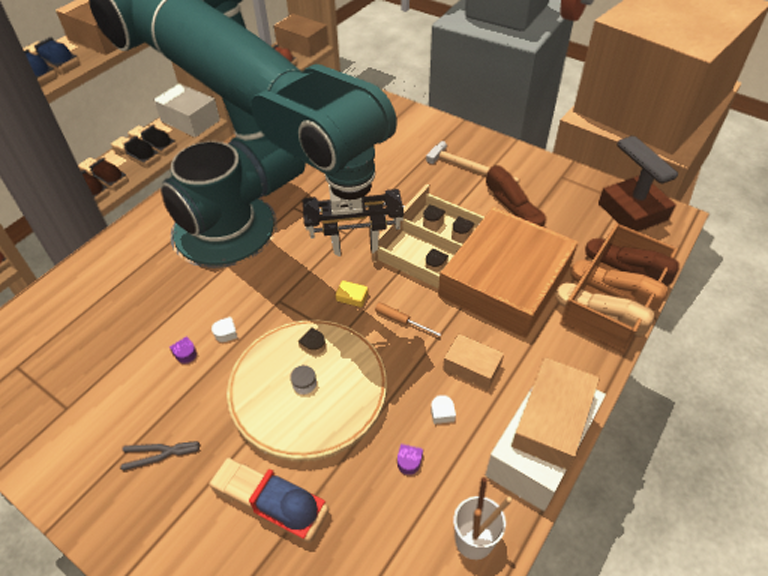

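{"op": "step_arm", "data": {"series": [[[-0.01,-0.03,0,0,0,0.14],[-0.02,-0.06,0,0,0,0.28],[-0.03,-0.09,0,0,0,0.42],[-0.033,-0.12,0,0,0,0.56],[-0.033,-0.132,-0.02,0,0,0.7]]]}}

```text
t: 26.2
position: [471.1, -186.8, 239.9]
ee_rot: [-1.109, 1.271, 1.102]
contact_force: [-0.3, 0.4, -1.5]
width: 0.66
```

{"op": "step_arm", "data": {"series": [[[0,0,-0.03,0,0,0.125],[0,0,-0.06,0,0,0.125],[0,0,-0.08,0,0,0.125],[0,0,-0.08,0,0,0.125]]]}}

```text
t: 26.6
position: [469.9, -184.1, 155.0]
ee_rot: [-1.193, 1.219, 1.199]
contact_force: [0.4, 0.8, 1.0]
width: 0.664
```

```bash
python3 - <<'E'
from blocks import *
c,p,r,s=steady(10);save(c,'w13.png');M=r.as_matrix()
print(p,np.degrees(np.arctan2(M[1,2],M[0,2])))
for b in blocks(c,ctr=(518,-272)): print(b)
E
```

```text
[ 471.11186013 -184.56950299  158.27316639] 88.9410679466761
(np.int32(2882), array([ 468.6, -184. ,   68.5]), np.float64(69.2), array([ 471.7, -184.1,   45.2,   50.2,   87.8]))
(np.int32(1602), array([ 508.5, -277.8,   76.5]), np.float64(77.2), array([ 509. , -280.1,   30.6,   51.5,   51.1]))
```

View pics/w13.png

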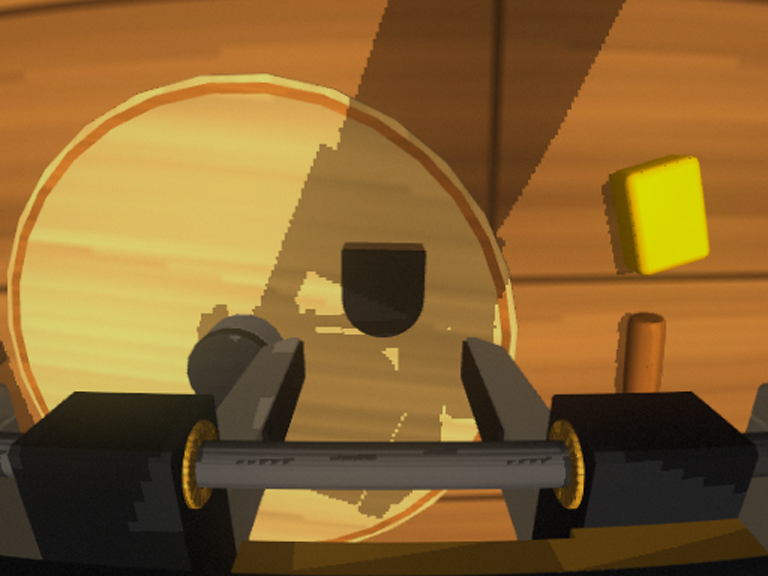

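{"op": "step_arm", "data": {"series": [[[0,0,-0.04,0,0,0],[0,0,-0.075,0,0,0],[0,0,-0.095,0,0,0],[0,0,-0.103,0,0,0],[0,0,-0.103,0,0,0]]]}}

```text
t: 27.6
position: [470.7, -184.4, 54.2]
ee_rot: [-1.195, 1.218, 1.197]
contact_force: [0.2, 0.1, 0.7]
width: 0.659
```

{"op": "step_arm", "data": {"series": [[[0,0,0,0,0,0],[0,0,0,0,0,0],[0,0,0,0,0,0],[0,0,0,0,0,0]]], "grip": 1}}

```text
t: 28.0
position: [471.6, -184.8, 55.9]
ee_rot: [-1.197, 1.217, 1.194]
contact_force: [-0.6, 1.0, 6.6]
width: 0.49
```

{"op": "step_arm", "data": {"series": [[[0,0,0.02,0,0,0],[0,0,0.06,0,0,0],[0,0,0.1,0,0,0],[0,0.035,0.13,0,0,-0.13],[0,0.07,0.15,0,0,-0.27]]]}}

```text
t: 28.5
position: [471.1, -114.3, 207.6]
ee_rot: [-0.991, 1.333, 0.987]
contact_force: [0.1, 0.0, -0.8]
width: 0.495
```

{"op": "step_arm", "data": {"series": [[[0,0.04,0,0,0,-0.14],[0,0.08,0,0,0,-0.28],[0,0.12,0,0,0,-0.42],[0,0.16,0,0,0,-0.56],[0,0.2,0,0,0,-0.7]]]}}

```text
t: 29.0
position: [470.8, 83.8, 205.3]
ee_rot: [-0.461, 1.52, 0.46]
contact_force: [0.7, -0.7, 0.8]
width: 0.489
```

{"op": "step_arm", "data": {"series": [[[0,0.04,0,0,0,-0.14],[0,0.08,0,0,0,-0.28],[0,0.1,0,0,0,-0.42],[0,0.109,0,0,0,-0.555],[0,0.109,0,0,0,-0.555]]]}}

```text
t: 29.5
position: [470.9, 192.3, 204.8]
ee_rot: [-0.029, 1.571, 0.03]
contact_force: [0.2, -0.1, 0.2]
width: 0.496
```

```bash
python3 - <<'E'
from blocks import *
c,p,r,s=steady(8);save(c,'w14.png');M=r.as_matrix()
print(p,np.degrees(np.arctan2(M[1,2],M[0,2])),arm.get_obs()['width'])
c=grab('scene');save(c,'c14.png')
E
```

```text
[471.11333703 191.00503323 204.80029882] 2.3341756757547136 0.49497193826630703
```

View pics/w14.png

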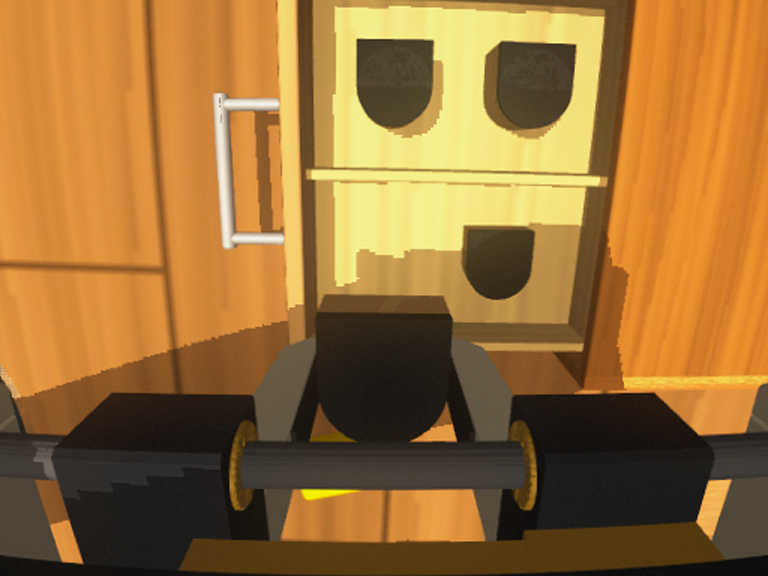

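{"op": "step_arm", "data": {"series": [[[0.002,0,-0.045,0,0,0],[0.002,0,-0.09,0,0,0],[0.002,0,-0.135,0,0,0],[0.002,0,-0.165,0,0,0],[0.002,0,-0.174,0,0,0]]]}}

```text
t: 30.45
position: [472.0, 190.6, 28.1]
ee_rot: [-0.031, 1.574, 0.029]
contact_force: [-1.6, -4.1, 20.2]
width: 0.495
```

{"op": "step_arm", "data": {"series": [[[0,0,-0.001,0,0,0],[0,0,-0.002,0,0,0],[0,0,-0.002,0,0,0]]]}}

```text
t: 30.75
position: [473.5, 191.3, 29.5]
ee_rot: [-0.03, 1.57, 0.031]
contact_force: [0.4, -0.1, 0.2]
width: 0.494
```

{"op": "step_arm", "data": {"series": [[[0,0,0,0,0,0],[0,0,0,0,0,0],[0,0,0,0,0,0]]], "grip": -0.22}}

```text
t: 31.05
position: [473.2, 191.3, 28.9]
ee_rot: [-0.03, 1.57, 0.03]
contact_force: [0.3, -0.4, -0.6]
width: 0.609
```

{"op": "step_arm", "data": {"series": [[[0,0,0.02,0,0,0],[0,0,0.06,0,0,0],[0,0,0.1,0,0,0],[0,0,0.15,0,0,0],[-0.02,0,0.19,0,0,0]]]}}

```text
t: 31.55
position: [453.7, 191.2, 221.3]
ee_rot: [-0.03, 1.569, 0.03]
contact_force: [-0.2, 0.0, -0.4]
width: 0.608
```

{"op": "step_arm", "data": {"series": [[[-0.04,-0.02,0.02,0,0,0],[-0.08,-0.03,0.04,0,0,0],[-0.09,-0.06,0.06,0,0,0],[-0.09,-0.08,0.07,0,0,0]]]}}

```text
t: 31.95
position: [361.8, 110.5, 291.1]
ee_rot: [-0.031, 1.567, 0.032]
contact_force: [0.4, 0.2, 0.2]
width: 0.611
```

```bash
python3 - <<'E'
from blocks import *
c,p,r,s=steady(8);save(c,'w15.png');M=r.as_matrix()
print(p,np.degrees(np.arctan2(M[1,2],M[0,2])))
for b in blocks(c,zmin=30,ctr=(515,250)): print('w drawer',b)
np.save('w15.npy',c,allow_pickle=True)
c=grab('scene');save(c,'c15.png')
for b in blocks(c,zmin=30,ctr=(515,250)): print('drawer',b)
for b in blocks(c,ctr=(518,-272)): print(b)
E
```

```text
[362.88304411 110.75763205 289.49005445] 2.1865310114280017
w drawer (np.int32(678), array([475.3, 294.6,  64.6]), np.float64(65.5), array([476.3, 293.1,  45. ,  21.9,   4.4]))
w drawer (np.int32(817), array([561.2, 299.9,  64.8]), np.float64(65.7), array([562.7, 298.1,  46.8,  26.9,   5.2]))
w drawer (np.int32(490), array([472.5, 180. ,  44.5]), np.float64(45.4), array([466.1, 185.6,  32.4,  54.5,  60.1]))
w drawer (np.int32(1203), array([554.9, 193.1,  44.8]), np.float64(45.7), array([555.5, 191.3,  46.2,  47.1,   2. ]))
drawer (np.int32(106), array([478.3, 305.7,  62. ]), np.float64(63.5), array([477.8, 306.6,  45.3,  49.8,   4.5]))
drawer (np.int32(109), array([564.9, 308.3,  62.5]), np.float64(63.8), array([564.5, 307.7,  43.7,  50.5,   7.4]))
drawer (np.int32(112), array([475.6, 187.9,  41.9]), np.float64(43.1), array([475.8, 186.1,  49.9,  43.9,  87. ]))
drawer (np.int32(117), array([558.2, 188.3,  41.7]), np.float64(43.0), array([558.4, 187.6,  49.4,  43.2,  83.1]))
```

View pics/w15.png

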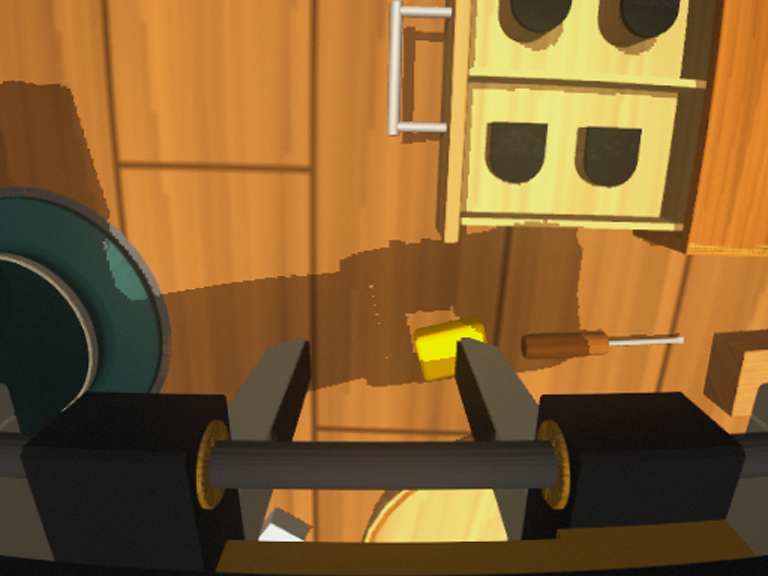

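View pics/c15.png

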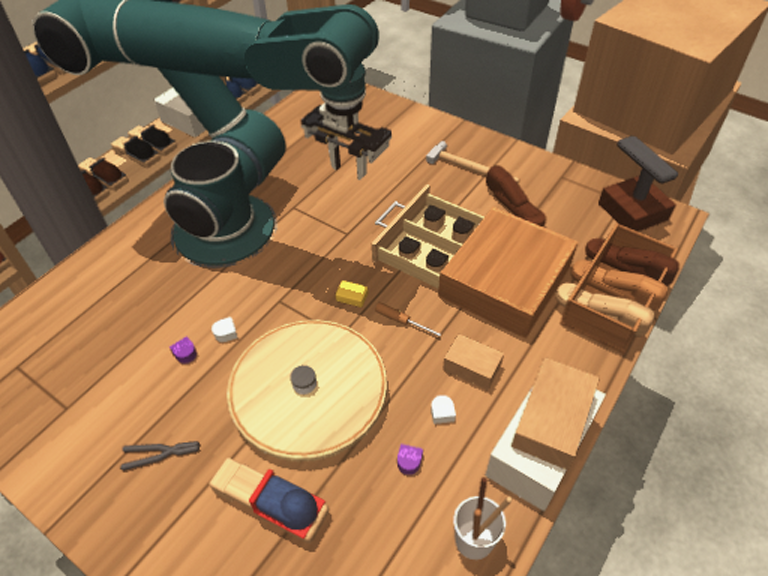

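All four blocks stand upright in the right compartments, and only the tin remains on the turntable. Now the handle.

```bash
python3 - <<'E'
from blocks import *
c=np.load('w15.npy',allow_pickle=True).item()
print(onp(c,[(396,8),(393,132)],52), onp(c,[(455,20),(445,235)],76),bydepth(c,np.array([(394,70)])/1.5))
s=grab('side');save(s,'s15.png');
im=cv2.cvtColor(s['image'],cv2.COLOR_RGB2BGR)[100:200,200:330];cv2.imwrite('pics/s15z.png',cv2.resize(im,None,fx=6,fy=6,interpolation=cv2.INTER_CUBIC))
E
```

```text
[[366.9 295.   52. ]
 [368.5 201.8  52. ]] [[409.7 282.5  76. ]
 [413.3 123.2  76. ]] [[367.17858824 248.31764452  58.89484949]]
```

View pics/s15z.png

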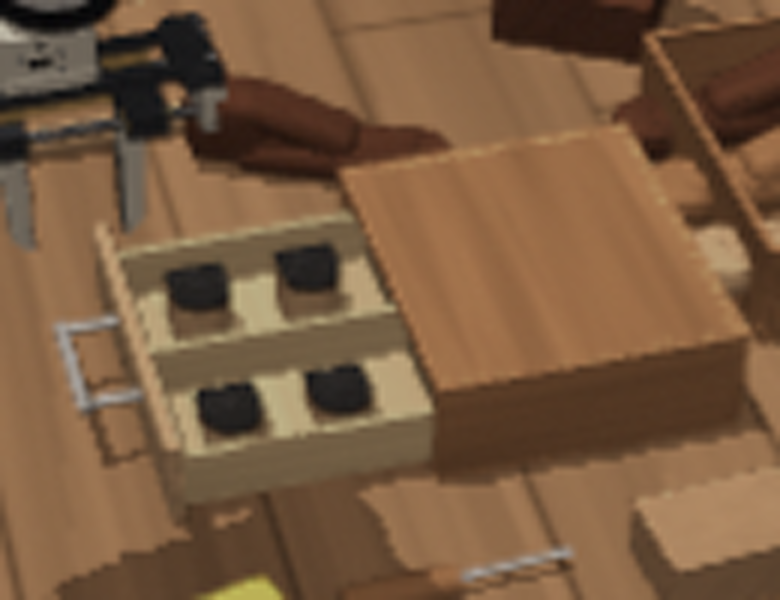

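{"op": "step_arm", "data": {"series": [[[0.001,0.045,-0.01,0,0,-0.01],[0.002,0.09,-0.02,0,0,-0.01],[0.003,0.135,-0.03,0,0,-0.01],[0.004,0.138,-0.07,0,0,-0.01],[0.004,0.138,-0.11,0,0,-0.01]]], "grip": 0.35, "newtons": 30}}

```text
t: 32.95
position: [366.8, 251.0, 177.3]
ee_rot: [-0.025, 1.571, 0.025]
contact_force: [0.5, 0.2, 0.7]
width: 0.33
```

{"op": "step_arm", "data": {"series": [[[0,0,-0.04,0,0,0],[0,0,-0.075,0,0,0],[0,0,-0.11,0,0,0],[0,0,-0.13,0,0,0],[0,0,-0.133,0,0,0]]]}}

```text
t: 33.45
position: [365.7, 248.8, 42.9]
ee_rot: [-0.024, 1.575, 0.021]
contact_force: [0.2, -0.4, 0.2]
width: 0.322
```

{"op": "step_arm", "data": {"series": [[[0,0,0,0,0,0],[0,0,0,0,0,0],[0,0,0,0,0,0],[0,0,0,0,0,0]]], "grip": 1}}

```text
t: 33.85
position: [367.7, 249.7, 46.9]
ee_rot: [-0.022, 1.569, 0.023]
contact_force: [-1.5, 0.1, 7.0]
width: 0.098
```

{"op": "step_arm", "data": {"series": [[[-0.002,0,0,0,0,0],[-0.004,0,0,0,0,0],[-0.005,0,0,0,0,0],[-0.006,0,0,0,0,0],[-0.006,0,0,0,0,0]]]}}

```text
t: 34.35
position: [361.7, 249.5, 46.9]
ee_rot: [-0.022, 1.569, 0.023]
contact_force: [-0.2, -1.1, 7.1]
width: 0.095
```

{"op": "step_arm", "data": {"series": [[[-0.0005,0,0,0,0,0],[-0.001,0,0,0,0,0],[-0.0015,0,0,0,0,0]]]}}

```text
t: 34.65
position: [361.4, 249.5, 46.9]
ee_rot: [-0.022, 1.566, 0.023]
contact_force: [17.0, 0.4, -2.2]
width: 0.095
```

At the stop (17 N). Pushing shut, ramping gently.

{"op": "step_arm", "data": {"series": [[[0.004,0,0,0,0,0],[0.01,0.0002,0,0,0,0],[0.018,0.0005,0,0,0,0],[0.028,0.0007,0,0,0,0],[0.04,0.001,0,0,0,0]]]}}

```text
t: 35.15
position: [400.3, 250.4, 46.8]
ee_rot: [-0.022, 1.57, 0.023]
contact_force: [-1.3, -1.7, 10.5]
width: 0.098
```

{"op": "step_arm", "data": {"series": [[[0.012,0.0003,0,0,0,0],[0.024,0.0006,0,0,0,0],[0.036,0.0009,0,0,0,0],[0.048,0.0012,0,0,0,0],[0.06,0.0015,0,0,0,0]]]}}

```text
t: 35.65
position: [460.6, 251.7, 46.9]
ee_rot: [-0.022, 1.57, 0.022]
contact_force: [-2.4, -3.4, 11.3]
width: 0.096
```

{"op": "step_arm", "data": {"series": [[[0.012,0.0003,0,0,0,0],[0.024,0.0006,0,0,0,0],[0.036,0.0009,0,0,0,0],[0.047,0.0012,0,0,0,0],[0.056,0.0015,0,0,0,0]]]}}

```text
t: 36.15
position: [516.7, 252.9, 46.9]
ee_rot: [-0.023, 1.569, 0.022]
contact_force: [-2.7, -6.1, 11.1]
width: 0.093
```

{"op": "step_arm", "data": {"series": [[[0.006,0.0002,0,0,0,0],[0.012,0.0003,0,0,0,0],[0.018,0.0005,0,0,0,0],[0.022,0.0006,0,0,0,0],[0.025,0.0007,0,0,0,0]]]}}

```text
t: 36.65
position: [541.4, 253.5, 46.9]
ee_rot: [-0.023, 1.569, 0.022]
contact_force: [-2.1, -6.9, 9.6]
width: 0.096
```

{"op": "step_arm", "data": {"series": [[[0.003,0,0,0,0,0],[0.006,0,0,0,0,0],[0.008,0,0,0,0,0],[0.009,0,0,0,0,0],[0.01,0,0,0,0,0]]]}}

```text
t: 37.15
position: [551.2, 253.6, 46.9]
ee_rot: [-0.023, 1.569, 0.022]
contact_force: [-3.0, -3.5, 9.0]
width: 0.098
```

{"op": "step_arm", "data": {"series": [[[0.0005,0,0,0,0,0],[0.001,0,0,0,0,0],[0.0015,0,0,0,0,0],[0.0015,0,0,0,0,0]]]}}

```text
t: 37.55
position: [551.6, 253.6, 46.8]
ee_rot: [-0.023, 1.572, 0.022]
contact_force: [-12.2, -5.4, 15.8]
width: 0.098
```

{"op": "step_arm", "data": {"series": [[[0.0005,0,0,0,0,0],[0.001,0,0,0,0,0],[0.001,0,0,0,0,0]]]}}

```text
t: 37.85
position: [551.7, 253.6, 46.8]
ee_rot: [-0.023, 1.574, 0.022]
contact_force: [-22.3, -7.2, 20.8]
width: 0.097
```

{"op": "step_arm", "data": {"series": [[[-0.0015,0,0,0,0,0],[-0.0015,0,0,0,0,0]]]}}

```text
t: 38.05
position: [551.6, 253.6, 46.8]
ee_rot: [-0.023, 1.571, 0.022]
contact_force: [-6.1, -4.8, 12.3]
width: 0.09
```

{"op": "step_arm", "data": {"series": [[[0,0,0,0,0,0],[0,0,0,0,0,0],[0,0,0,0,0,0],[0,0,0,0,0,0]]], "grip": 0.35}}

```text
t: 38.45
position: [551.6, 254.0, 45.5]
ee_rot: [-0.022, 1.571, 0.022]
contact_force: [-0.1, -0.2, 1.2]
width: 0.317
```

{"op": "step_arm", "data": {"series": [[[0,0,0.03,0,0,0],[0,0,0.07,0,0,0],[0,0,0.12,0,0,0],[0,0,0.17,0,0,0],[0,-0.02,0.21,0,0,0]]]}}

```text
t: 38.95
position: [551.5, 235.0, 258.6]
ee_rot: [-0.023, 1.569, 0.024]
contact_force: [0.6, -0.6, -0.3]
width: 0.324
```

{"op": "step_arm", "data": {"series": [[[0,-0.045,0.01,0,0,0],[0,-0.09,0.02,0,0,0],[0,-0.12,0.02,0,0,0],[0,-0.12,0.02,0,0,0]]]}}

```text
t: 39.35
position: [551.7, 111.1, 276.2]
ee_rot: [-0.02, 1.57, 0.02]
contact_force: [-0.2, 0.8, -0.1]
width: 0.325
```

```bash
python3 - <<'E'
from blocks import *
c,p,r,s=steady(6);save(c,'w16.png');print(p);np.save('w16.npy',c,allow_pickle=True)
c=grab('scene');save(c,'c16.png')
c=grab('side');save(c,'s16.png')
E
```

```text
[551.62287421 113.54332093 275.65114586]
```

View pics/w16.png

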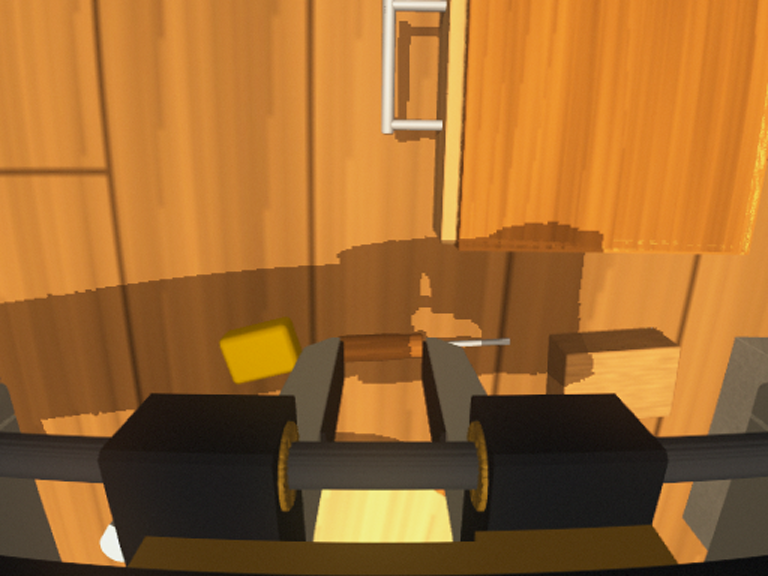

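View pics/c16.png

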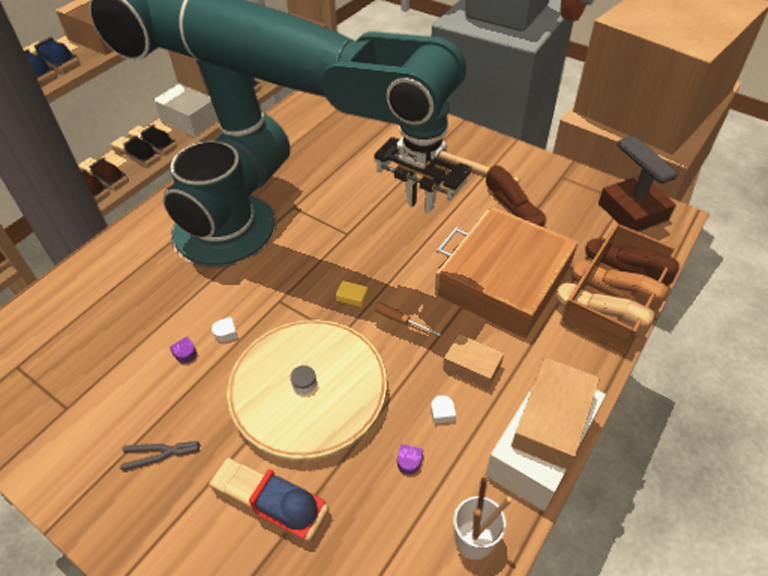

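View pics/s16.png

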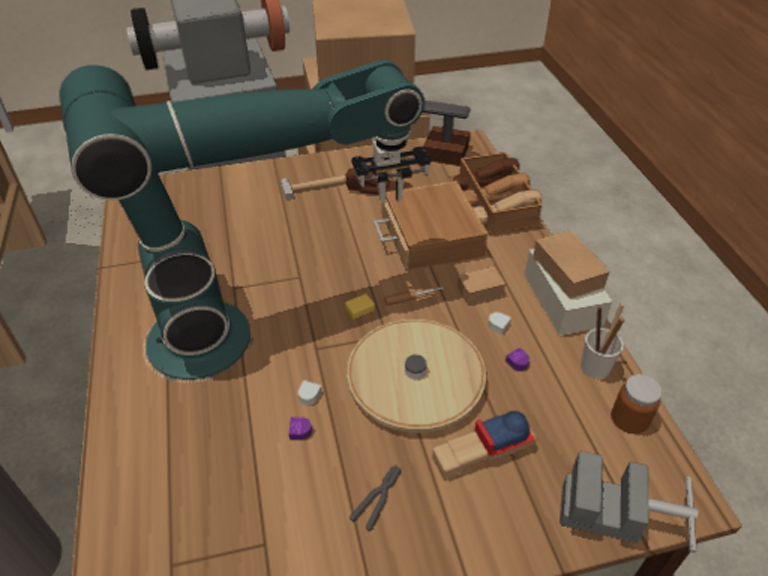

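The panel now sits flush against the case (x about 460 in the wrist view). The handle travelled about 190 mm, and the tin and bystanders are where they were.

```bash
python3 -c "
from station import arm
print(arm.get_obs()['t'],arm.hand_in())"
```

```text
the job is handed in; nothing more can be done
39.75 None
```

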